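# Free the sprung flap of a charging station with a forked tool and stow the key under it

## Robot

A 6-joint arm with a two-finger parallel gripper is mounted at the origin on the work surface. World frame = base frame: x ahead of the robot, y to its left, z up, the work surface at z = 0. Lengths are in m, angles in rad, forces in N, time in s.
With the tool pointing down it reaches from about 0.375 to 0.9 m from the base axis. Payload 3.1 kg.
Tool frame: the origin (TCP) lies midway between the tips of the shut fingers; the grasp point (between the pads) lies manip.grip_depth behind it (manip.grip_depth is the distance from the TCP to the grasp point, in m); z points along the fingers, y is the direction in which the jaws open and shut (so a half turn about z gives the same grasp; the last joint's range is limited). The gripper opens to 85 mm and grips with 20 to 120 N. Pads are 22 mm wide; open, the fingers measure 114 mm over their backs; the gripper's body (76 mm by 85 mm) begins 54 mm behind the grasp point. The pads swing forward as they close: fully open they stand 13 mm farther back than shut.
Start: joints at [1.052, 0.527, 1.433, -0, 1.181, -0.178], TCP at [0.209, 0.589, 0.231] pointing down, gripper open.
Joint ranges: [-3.08, 3.08], [-0.75, 2.2], [0.22, 2.44], [-1.43, 4.57], [0, 2.65], [-2.85, 2.85]. Speed limits (rad/s): [2.79, 2.79, 3.14, 3.14, 3.14, 3.14].

## Interface

Orientations are given as a unit quaternion [x, y, z, w].
In Python, from station import manip, vision gives the robot as it stands.
- The arm moves only by the shell command python3 -m crank 'ROWS' [FORCE]. ROWS is JSON, a list of rows, each an object with "grip": the closure, from 0 (fully open) to 1 (shut); "offset": the shift along the tool's x, y, z in mm, a list of three; "angular": the turn, a rotation vector about the tool's x, y, z in degrees, a list of three. A call has 1 to 10 rows; each row is the pose to reach, as a shift and turn from the pose commanded when the call began, along the tool's axes at that moment; what a row does not reach only later rows make up. A row lasts 1/10 s, in which the tool goes at most 50 mm and 8.59 degrees, less where a joint would pass 70% of its speed; a pose out of reach is approached as far as the arm can. A call with a gripper value outside its range is refused whole. The fingers move at their own pace and stop on an object; FORCE is the grip in N (left out, the last holds). Time passes only in rows, so rows that repeat a pose let the fingers close. It gives the time, the measured TCP pose, the force and the opening at its end, in the units of the state.
- manip.sense(): the state, without advancing time (a new reading comes with each control period).
- vision.snapshot(name): name is "side" or "top"; returns a dict with "pixels" (420x560x3 uint8, red, green, blue), "intrinsics" (3x3 intrinsics, pixels), "R" (3x3) and "t" (3): a world point X has camera coordinates R X + t. Camera axes: x right, y down, z forward; pixel columns grow to the right and rows downward; lengths in m; the calibration is good to about 2 mm. A picture is of the moment at which its call begins. There is no depth.
- manip.sign_off(): hands the job in, once; it reports no verdict.
The state is a dict: "t": time; "q": joint angles; "qd": joint speeds; "tau": joint torques, N m; "tcp_pos": TCP position; "tool_rot": TCP orientation; "force": force on the tool from outside, world axes, zero at the start; "ft_torque": the same for the moment, N m; "finger_gap": opening from 0.0 (shut) to 1.0 (fully open).
Only numpy, scipy, OpenCV 4.12 (cv2) and the standard library are available. Lean on these libraries where they do the work, as an engineer would, in place of code of your own. Each camera call takes 0.05 s, during which the arm holds its last target.

## Task

With the yellow-handled forked tool, straddle the spring bar on the charging station and push its red collar sideways, against the spring, until the flap it locks is freed and pops up; then stand the tool back in its dock as you found it. After that lift the flap fully open, past upright, so that it stays there, and set the brass key down (do not drop it) on the floor of the compartment underneath, leaving the flap open. Do not touch the spring bar with the gripper, and leave the other loose things where they are.

Things in the scene. Friction and masses are not known exactly. Their poses are not given: they have to be found in the camera images.
- station: walnut charging station, fixed, 50 mm high; origin: centre of its underside, x -121..120 mm (to the back), y -120..125 (left, seen from the robot). Front left (x -121..0, y -20..125): compartment under the flap. Front right: flat deck 50 mm up with the spring bar. From x = +50 back: black phone cradle (y -10..70, top 140 mm up) and ribbed knob (y -75), not used
- flap (a joint): angle of the walnut flap, rad: 0 shut, flat; 1.57 upright; 1.8 stop, leaning back. Panel 118 x 140 x 6 mm, 80 g, hinged at its rear edge along station y; front edge goes up and back. The bar's pin through a brass eye on its right edge locks it; freed, a spring plunger in the front left corner pops it to about 0.2. Stiff hinge: let go, it stays above about 1.0 rad, sinks below that
- flap_lip (a point): grip point on the flap's brass lip, moving with it: a bar 12 mm wide (along y), 6 thick, 28 long, sticking out forward from the middle of the panel's front edge in the panel's plane; the point is 10 mm from its end, at mid thickness, 137 mm from the hinge axis. Pinched across its width it can turn between the fingers as the flap swings
- flap_hinge (a point): fixed point on the flap's hinge axis, level with the lip along y; 53 mm above the station's underside; axes as the station
- bar_slide (a joint): travel of the spring bar, m: 0 at rest, grows as it is pushed to the station's -y (away from the flap, to the right), stop at 0.013. The flap is free from about 0.007. Needs about 3 N to start and 6 to 7 N at the stop; springs back when released
- spring_bar: spring bar: horizontal steel pin 7 mm thick along station y with a red collar; axis at station x -100, 64 mm above the underside, 14 above the deck. Origin on the axis, at station y = 0 at rest. Along y at rest (mm): flap's eye -20..-26, bracket -30..-36 (20 wide, top 12 above the axis), bare pin -36..-52 where the fork goes in, collar -52..-57, spring, bracket -85..-91
- bar_collar (a point): centre of the collar's left face (the face to push), on the bar's axis; collar 20 mm in diameter, 5 mm thick; moves with the bar
- tier_floor (a point): fixed point at the centre of the compartment's floor, 12 mm above the station's underside; compartment inside 107 (x) x 130 (y) mm, walls 38 mm high above this floor, open at the top once the flap is up (a plunger 8 mm thick stands in its front left corner); axes as the station
- dock: dark wooden tool dock, fixed, 64 (x) x 54 (y) x 52 mm high, origin at the centre of its underside; in its top a slot 27 (x) x 12 (y) mm, 49 mm deep, centred
- fork: forked tool, 70 g, standing in the dock. Origin: centre of the handle's underside, resting on the dock's top; z up. Yellow handle 38 (x) x 22 (y) x 50 mm high; under it a flat steel blade 21 (x) x 5 (y) mm, 45 mm long, its lowest 24 mm two prongs 5 mm wide with an 11 mm gap along x. Stands with its x along the dock's x; pushes flat-on, along its y
- key: brass padlock key, 25 g, lying flat: square bow 24 x 24 mm, 7 mm thick, origin at the centre of the bow's underside; blade 8 mm wide, 5 mm thick, along +x to 44 mm from the origin
- egg: jade-green stone egg standing on its flat foot, 45 mm wide, 50 mm high, origin at its foot; leave alone
- incense_holder: brown ceramic incense holder, 76 mm wide, 30 mm high, origin at its foot; leave alone
- phone: navy cased phone lying flat, 150 x 75 x 11 mm, origin at the centre of its underside; leave alone
- earbud_case: white earbud case 60 x 46 x 24 mm, origin at the centre of its underside; leave alone
- balm_tin: round metal tin 64 mm wide, 20 mm high, origin at its foot; leave alone

How it is judged:
On the way, in this order (a step that is already met when the one before it is completed fails the run):
1. the forked tool is lifted out of its dock (z of fork in the frame of dock above 0.1 m).
2. the fork pushes the spring bar aside and the flap pops free (contact force between fork and spring_bar above 1 N and value of joint bar_slide above 0.0055 m and value of joint flap above 0.08 rad).
3. the tool stands in its dock again, let go, with the flap not yet opened (horizontal distance between fork and dock below 0.006 m and z of fork in the frame of dock between 0.048 and 0.056 m and angle between fork's own z axis and vertical below 0.12 rad and contact force between the fingers and fork below 0.1 N and value of joint flap below 1 rad), for 0.1 s.
4. the flap is fully open (value of joint flap above 1.5 rad), for 0.2 s.
At the end, for the whole second after the job is handed in: Key at rest inside the compartment, origin under 24 mm above the station's underside; flap over 1.5 rad; spring bar within 3 mm of rest; tool upright in its dock (6 mm sideways, 4 mm height, 0.12 rad tilt); each bystander within 20 mm of its start (x of key in the frame of station between -0.115 and -0.008 m and y of key in the frame of station between -0.015 and 0.115 m and z of key in the frame of station below 0.024 m and linear speed of key below 0.02 m/s and value of joint flap above 1.5 rad and value of joint bar_slide below 0.003 m and horizontal distance between fork and dock below 0.006 m and z of fork in the frame of dock between 0.048 and 0.056 m and angle between fork's own z axis and vertical below 0.12 rad and distance of each of egg, incense_holder, phone, earbud_case, balm_tin from where it was at the start of the episode below 0.02 m); the robot touches nothing.
It fails at once if the gripper or arm touches the spring bar (contact force between any of the fingers, the arm and spring_bar above 0.5 N).
It fails at once if the key is let fall from more than about 4 cm (linear speed of key above 0.9 m/s and contact force between the fingers and key below 0.05 N).
It fails at once if a bystander is pushed more than 30 mm (distance of any of egg, incense_holder, phone, earbud_case, balm_tin from where it was at the start of the episode above 0.03 m).
It also fails if it takes over 72 s, if anything falls off the work surface, if the arm or the gripper's body presses on something with over 40 N, if the wrist force passes 120 N, or if a joint passes its speed limit or range.

## Working session

There is one attempt and no reset: what is moved stays moved. The work goes in short steps, Python scripts to look and compute and a shell command to move; the robot and the scene stay as the last step left them, time stands still between calls to the robot, and variables do not carry over. Pictures are saved under pics/ and viewed, and the job is handed in when it is done.

```bash
ls; mkdir -p pics; python3 - <<'E'
from station import manip, vision
import cv2
print(manip.sense()); print(manip.grip_depth)
for n in("side","top"):
    s=vision.snapshot(n); cv2.imwrite(f"pics/{n}0.png",s["pixels"][:,:,::-1]); print(n,s["intrinsics"],s["R"],s["t"])
E
```

```text
pics
{'t': 0.0, 'q': array([ 1.05151819e+00,  5.28455044e-01,  1.43388955e+00,  1.70430600e-06,
        1.18140121e+00, -1.78482094e-01]), 'qd': array([-0.00063811, -0.00208921,  0.00025806,  0.00012591,  0.00047138,
       -0.00056065]), 'tau': array([ 4.19173521e-04, -4.42363358e+01, -1.78020555e+01, -1.73601888e-04,
        8.57255742e-03, -1.59243916e-05]), 'tcp_pos': array([0.2085021 , 0.58844379, 0.23034451]), 'tool_rot': array([ 1.69574840e-01,  9.85516725e-01, -1.01145223e-03, -3.68764298e-04]), 'force': array([-0.55268959, -0.03587641,  0.397376  ]), 'ft_torque': array([ 0.03066663,  0.02219703, -0.02598045]), 'finger_gap': 1.001449409802412}
0.0187
side [[480.93828288   0.         286.88218104]
 [  0.         480.93828288 205.8968369 ]
 [  0.           0.           1.        ]] [[ 0.95200684 -0.3059988   0.00690732]
 [-0.19178744 -0.61396242 -0.76568122]
 [ 0.23853836  0.72760902 -0.64318315]] [-0.547488    0.13094449  1.28069245]
top [[424.99867045   0.         279.63734575]
 [  0.         424.99867045 210.49842015]
 [  0.           0.           1.        ]] [[-1.28646763e-02 -9.99913355e-01 -2.78985059e-03]
 [-9.76406125e-01  1.31636157e-02 -2.15540710e-01]
 [ 2.15558759e-01 -4.88342624e-05 -9.76490870e-01]] [-0.02893965  0.56979001  0.9824902 ]
```

View pics/side0.png

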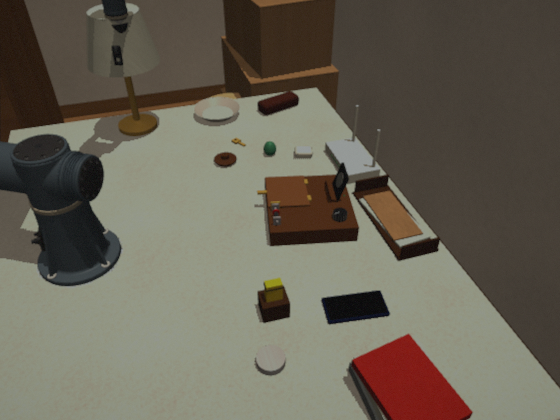

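View pics/top0.png

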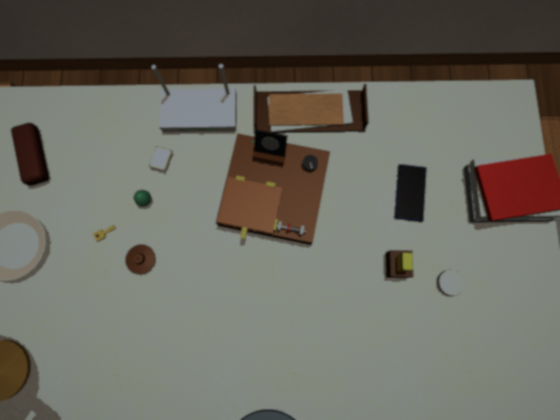

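The side view shows the station near (310,210), the dock and fork at (274,298), and the key at (238,142). In the top view they are at (273,190), (400,263) and (103,233). I'll enlarge those areas.

```bash
cat > h.py <<'E'
import numpy as np, cv2
from station import manip, vision
def crop(px,x0,y0,x1,y1,k,name):
    c=px[y0:y1,x0:x1,::-1]; c=cv2.resize(c,None,fx=k,fy=k,interpolation=cv2.INTER_CUBIC)
    c=np.clip(c.astype(float)*1.6,0,255).astype('uint8').copy()
    for i in range(x0-x0%10+10,x1,10):
        cv2.line(c,((i-x0)*k,0),((i-x0)*k,6 if i%50 else 14),(0,255,0),1)
        if i%20==0: cv2.putText(c,str(i),((i-x0)*k-8,22),0,.35,(0,255,0),1)
    for j in range(y0-y0%10+10,y1,10):
        cv2.line(c,(0,(j-y0)*k),(6,(j-y0)*k),(0,255,0),1)
        if j%20==0: cv2.putText(c,str(j),(8,(j-y0)*k+4),0,.35,(0,255,0),1)
    cv2.imwrite("pics/"+name,c)
def ray(s,u,v):
    R=np.array(s["R"]);t=np.array(s["t"]);d=R.T@np.linalg.solve(s["intrinsics"],[u,v,1]); return -R.T@t,d
def atz(s,u,v,z):
    c,d=ray(s,u,v); return c+d*(z-c[2])/d[2]
def proj(s,X):
    p=np.array(s["intrinsics"])@(np.array(s["R"])@np.array(X)+s["t"]); return p[:2]/p[2]
def tri(s1,p1,s2,p2):
    P=lambda s: np.array(s["intrinsics"])@np.c_[s["R"],s["t"]]
    X=cv2.triangulatePoints(P(s1),P(s2),np.array(p1,float).reshape(2,1),np.array(p2,float).reshape(2,1)); return (X[:3]/X[3]).ravel()
E
python3 - <<'E'
from h import *
import pickle
s=vision.snapshot("side");t=vision.snapshot("top");pickle.dump((s,t),open("s0.pkl","wb"))
crop(t["pixels"],205,125,340,250,5,"t_st.png");crop(s["pixels"],250,160,370,250,6,"s_st.png")
a=t["pixels"];crop(a,375,235,475,300,7,"t_dock.png");crop(s["pixels"],245,270,305,330,9,"s_dock.png")
crop(a,80,210,170,275,8,"t_key.png")
E
```

```text
(no output)
```

View pics/t_st.png

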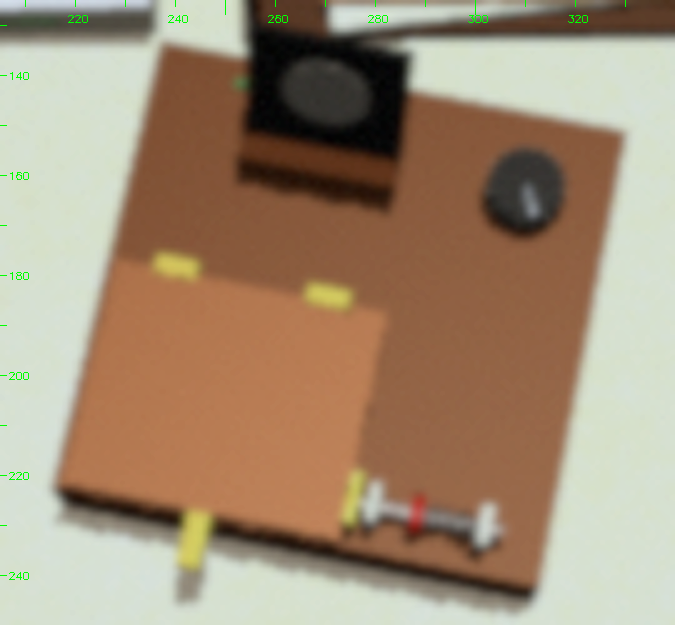

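View pics/s_st.png

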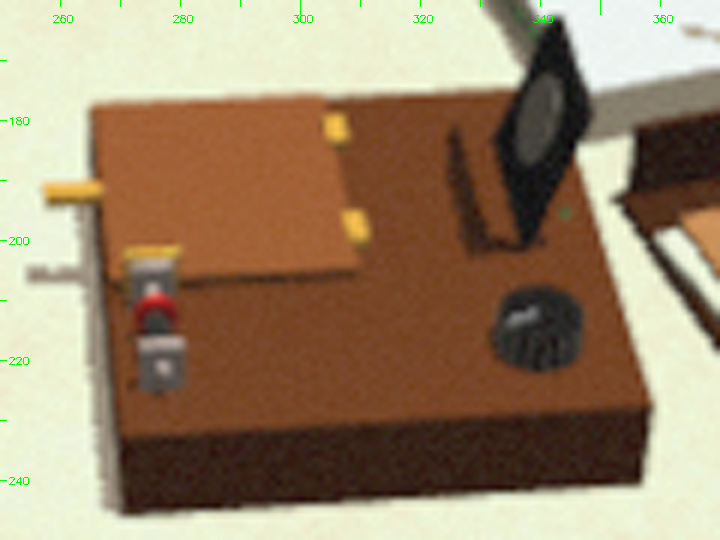

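View pics/t_dock.png

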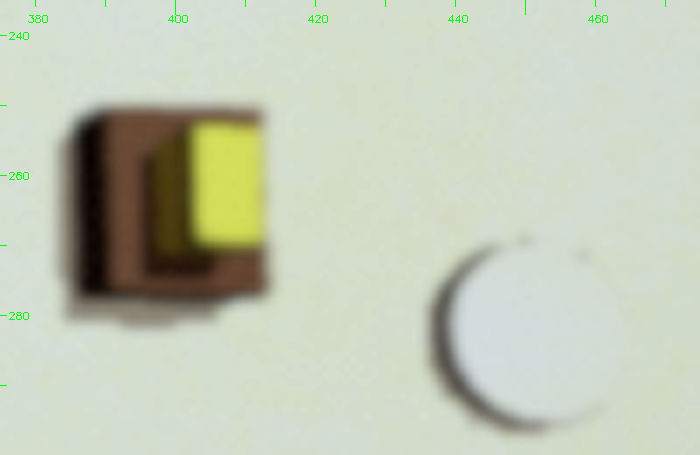

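View pics/s_dock.png

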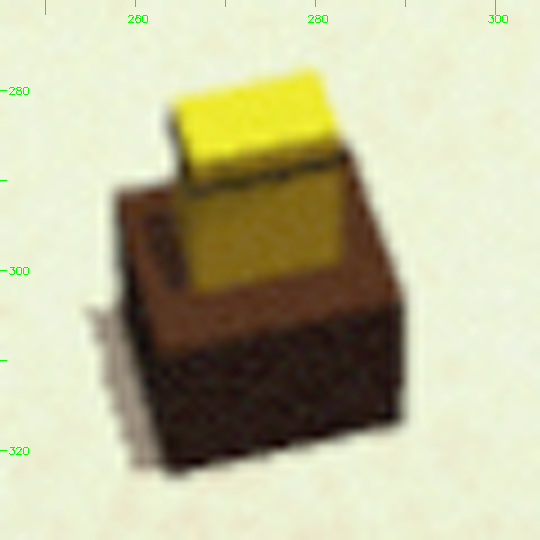

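View pics/t_key.png

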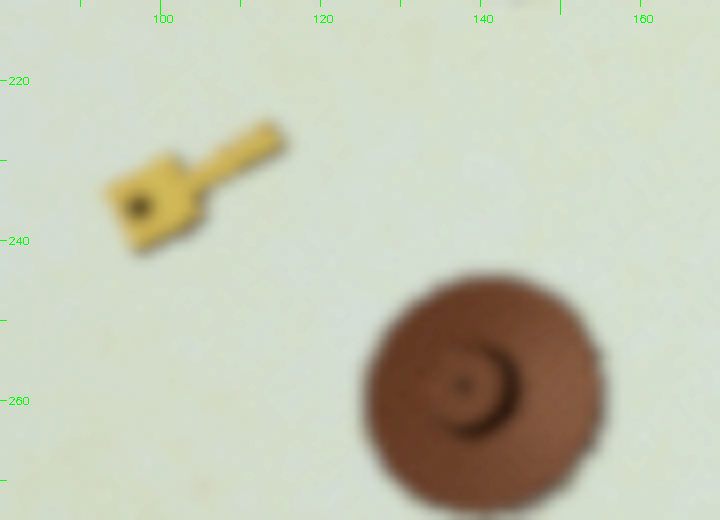

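```bash
cat > fit.py <<'E'
from h import *
import pickle
from scipy.optimize import least_squares
s,t=pickle.load(open("s0.pkl","rb"))
def fit(obs,g,n):
    def w(p,X): c,n_=np.cos(p[2]),np.sin(p[2]); return [p[0]+c*X[0]-n_*X[1],p[1]+n_*X[0]+c*X[1],X[2]]
    f=lambda p:np.concatenate([proj(cm,w(p,np.array(X)/1000))-uv for cm,X,uv in obs])
    r=least_squares(f,g,loss='soft_l1'); print(n,r.x.round(4)); print(r.fun.reshape(-1,2).round(1).tolist()); return r.x
st=fit([(t,(120,125,50),(237.6,133.8)),(t,(120,-120,50),(330,151.4)),(t,(-121,-120,50),(312,243)),
(s,(-121,-120,50),(269.7,232.8)),(s,(120,-120,50),(358.5,227.5)),(s,(-121,-120,0),(270,245.8)),(s,(120,-120,0),(356.8,240.7)),
(t,(-148,52.5,53),(242.6,238.6)),(s,(-148,52.5,53),(257.3,191.7)),(t,(-100,-54.5,64),(288.4,227.6)),(s,(-100,-54.5,64),(275.8,211.8))],[.6,0,-.15],"station")
D=[(t,(32,27,52),(390.7,250.4)),(t,(32,-27,52),(412.4,250.4)),(t,(-32,-27,52),(412.9,276.7)),(t,(-32,27,52),(390,277.1)),
(s,(-32,-27,52),(262.8,309.1)),(s,(32,-27,52),(289.7,303.9)),(s,(-32,27,52),(258.1,291.1)),(s,(-32,-27,0),(263.3,322.7)),(s,(32,-27,0),(289.4,317.2))]
d=fit(D,[.5,-.25,0],"dock")
F=[(s,(-19,-11,102),(265.9,288.3)),(s,(19,-11,102),(282.6,286.7)),(s,(-19,11,102),(264.1,281.1)),(s,(19,11,102),(280,277.8)),
(t,(19,11,102),(402.4,252.9)),(t,(19,-11,102),(412.6,252.9)),(t,(-19,-11,102),(412.6,270.3)),(t,(-19,11,102),(402.1,270.3))]
f=fit(F,[.5,-.25,0],"fork"); fit(D+F,[.5,-.25,0],"both")
k=fit([(t,(0,0,7),(99.4,235.1)),(t,(44,0,6),(114.4,226.7)),(t,(-12,12,7),(93.4,233.4)),(t,(12,12,7),(101.5,229)),(t,(-12,-12,7),(97.1,241.5)),(t,(12,-12,7),(105.6,236.5))],[.6,.4,-1],"key")
np.save("poses.npy",[st,d,f,k])
E
python3 fit.py
```

```text
station [ 0.634  -0.0258 -0.2208]
[[-0.0, -0.5], [0.6, 0.3], [0.8, -0.0], [0.1, -0.5], [0.5, -0.3], [0.1, -0.2], [0.3, -0.2], [-1.2, 0.5], [-0.4, 0.1], [-0.0, 0.6], [0.1, 0.1]]
dock [ 0.4364 -0.3298 -0.0519]
[[-0.2, -0.4], [0.3, 0.4], [0.6, 0.7], [0.9, -0.6], [-0.2, -0.4], [0.3, -0.9], [-0.6, -0.5], [-0.1, 0.0], [0.3, -0.1]]
fork [ 0.436  -0.33   -0.0652]
[[0.0, -0.6], [-0.0, -2.1], [-0.2, -0.7], [0.3, -0.5], [0.7, 0.3], [0.1, 0.8], [0.3, -0.0], [1.2, -0.5]]
both [ 0.4362 -0.3299 -0.0534]
[[-0.2, -0.4], [0.4, 0.5], [0.6, 0.8], [0.9, -0.5], [-0.3, -0.4], [0.2, -0.8], [-0.6, -0.4], [-0.2, 0.1], [0.3, -0.1], [0.2, -0.6], [0.1, -2.2], [-0.2, -0.7], [0.3, -0.6], [0.6, 0.3], [-0.0, 0.7], [0.4, -0.2], [1.3, -0.5]]
key [ 0.5232  0.4262 -1.0439]
[[-0.1, 0.0], [0.5, -0.2], [-0.4, 0.1], [-0.0, -0.2], [0.0, 0.0], [-0.0, 0.2]]
```

```bash
cat >> h.py <<'E'
from scipy.spatial.transform import Rotation as Ro
def goal(th,tilt=0):
    # tool pointing down, tool y at world angle th (deg); tilt about world axis along tool y (deg)
    a=np.radians(th); y=np.array([np.cos(a),np.sin(a),0]); z=np.array([0,0,-1.]); x=np.cross(y,z)
    R=Ro.from_matrix(np.c_[x,y,z]); return Ro.from_rotvec(np.radians(tilt)*y)*R
def mv(pts,th,tilt=0):
    st=manip.sense(); R=Ro.from_quat(st["tool_rot"]); p=st["tcp_pos"]
    print("t",st["t"].__round__(2),"tcp",p.round(4),"gap",round(float(st["finger_gap"]),3),"F",np.round(st["force"],1),"q",np.round(st["q"],2))
    for i,P in enumerate(pts):
        h=th[i] if np.ndim(th) else th; ti=tilt[i] if np.ndim(tilt) else tilt
        print("off",(R.inv().apply(np.array(P)-p)*1000).round(1).tolist(),"ang",np.degrees((R.inv()*goal(h,ti)).as_rotvec()).round(1).tolist())
ST,DK,FK,KY=np.load("poses.npy")
def fr(P,X): c,n=np.cos(P[2]),np.sin(P[2]); return np.array([P[0]+c*X[0]-n*X[1],P[1]+n*X[0]+c*X[1],X[2]])
E
sed -i 's/np.load("poses.npy")/(np.load("\.\/poses.npy"))/' h.py
python3 - <<'E'
from h import *
mv([(.38,.35,.23),(.45,.1,.23),(.45,-.15,.23),(.436,-.33,.15)],[75,80,84,86.9])
print(fr(ST,(-.1,-.044,.064)),fr(ST,(-.138,.0525,.053)))
E
```

```text
t 0.2 tcp [0.2086 0.5887 0.2307] gap 1.0 F [ 0.5 -0.3  0.4] q [ 1.05  0.53  1.43 -0.    1.18 -0.18]
off [-241.3, -167.7, 0.9] ang [-0.1, -0.0, -4.5]
off [-390.8, -379.9, 1.1] ang [-0.1, -0.0, -9.5]
off [-474.4, -615.5, 1.4] ang [-0.1, -0.0, -13.5]
off [-521.3, -789.8, 81.6] ang [-0.1, -0.0, -16.4]
[ 0.52678321 -0.04682784  0.064     ] [0.51083684 0.05565125 0.053     ]
```

```bash
python3 -m crank '[{"grip":0,"offset":[-241,-168,0],"angular":[0,0,-4]},{"grip":0,"offset":[-241,-168,0],"angular":[0,0,-4]},{"grip":0,"offset":[-241,-168,0],"angular":[0,0,-4]},{"grip":0,"offset":[-241,-168,0],"angular":[0,0,-4]},{"grip":0,"offset":[-241,-168,0],"angular":[0,0,-4]},{"grip":0,"offset":[-241,-168,0],"angular":[0,0,-4]},{"grip":0,"offset":[-391,-380,0],"angular":[0,0,-9]},{"grip":0,"offset":[-391,-380,0],"angular":[0,0,-9]},{"grip":0,"offset":[-391,-380,0],"angular":[0,0,-9]},{"grip":0,"offset":[-391,-380,0],"angular":[0,0,-9]}]' 60
python3 -c "
from h import *
mv([(.45,.1,.23),(.45,-.15,.23),(.436,-.33,.15)],[80,84,86.9])"
```

```text
t: 1.2
tcp_pos: [0.4344, 0.1558, 0.2314]
tool_rot: [0.092, 0.996, 0.0, 0.0]
force: [0.8, -0.7, 0.4]
finger_gap: 0.998
t 1.2 tcp [0.4344 0.1558 0.2314] gap 0.998 F [ 0.8 -0.7  0.4] q [ 0.1   0.31  1.83  0.    1.   -1.29]
off [-25.5, -52.0, 1.4] ang [0.0, 0.0, -0.5]
off [-71.1, -297.8, 1.4] ang [0.0, 0.0, -4.5]
off [-90.2, -477.4, 81.3] ang [0.0, 0.0, -7.4]
```

```bash
python3 -m crank '[{"grip":0,"offset":[-71,-298,0],"angular":[0,0,-4]},{"grip":0,"offset":[-71,-298,0],"angular":[0,0,-4]},{"grip":0,"offset":[-71,-298,0],"angular":[0,0,-4]},{"grip":0,"offset":[-71,-298,0],"angular":[0,0,-4]},{"grip":0,"offset":[-71,-298,0],"angular":[0,0,-4]},{"grip":0,"offset":[-71,-298,0],"angular":[0,0,-4]},{"grip":0,"offset":[-90,-430,20],"angular":[0,0,-7]},{"grip":0,"offset":[-90,-430,20],"angular":[0,0,-7]},{"grip":0,"offset":[-90,-430,20],"angular":[0,0,-7]},{"grip":0,"offset":[-90,-430,20],"angular":[0,0,-7]}]'
python3 -m crank '[{"grip":0,"offset":[0,0,0],"angular":[0,0,0]}]'
python3 -c "
from h import *
mv([(.436,-.33,.15)],86.9)"
```

```text
t: 2.2
tcp_pos: [0.4443, -0.2874, 0.2107]
tool_rot: [0.034, 0.999, -0.002, 0.001]
force: [0.8, -0.0, 0.6]
finger_gap: 1.001
t: 2.3
tcp_pos: [0.4435, -0.2821, 0.2108]
tool_rot: [0.032, 0.999, 0.001, -0.0]
force: [-0.3, 0.1, -0.0]
finger_gap: 0.995
t 2.3 tcp [ 0.4435 -0.2821  0.2108] gap 0.995 F [-0.3  0.1 -0. ] q [-0.78  0.42  1.7   0.    1.02 -2.29]
off [4.4, -48.4, 60.7] ang [0.1, -0.1, -0.6]
```

```bash
python3 -m crank '[{"grip":0,"offset":[4,-48,60],"angular":[0,0,-0.6]},{"grip":0,"offset":[4,-48,60],"angular":[0,0,-0.6]},{"grip":0,"offset":[4,-48,60],"angular":[0,0,-0.6]},{"grip":0,"offset":[4,-48,60],"angular":[0,0,-0.6]}]'
python3 - <<'E'
from h import *
s=vision.snapshot("side")["pixels"];crop(s,225,230,335,330,7,"s1.png")
t=vision.snapshot("top")["pixels"];crop(t,365,215,475,300,7,"t1.png")
mv([(.436,-.33,.06)],86.9)
E
```

```text
t: 2.7
tcp_pos: [0.4371, -0.3274, 0.1514]
tool_rot: [0.025, 1.0, 0.001, -0.0]
force: [0.0, -0.0, 1.0]
finger_gap: 1.0
t 2.8 tcp [ 0.4378 -0.3279  0.1525] gap 1.001 F [ 0.5  0.2 -0. ] q [-0.85  0.53  1.71  0.    0.9  -2.37]
off [1.8, -2.1, 92.5] ang [-0.0, 0.1, 0.3]
```

View pics/s1.png

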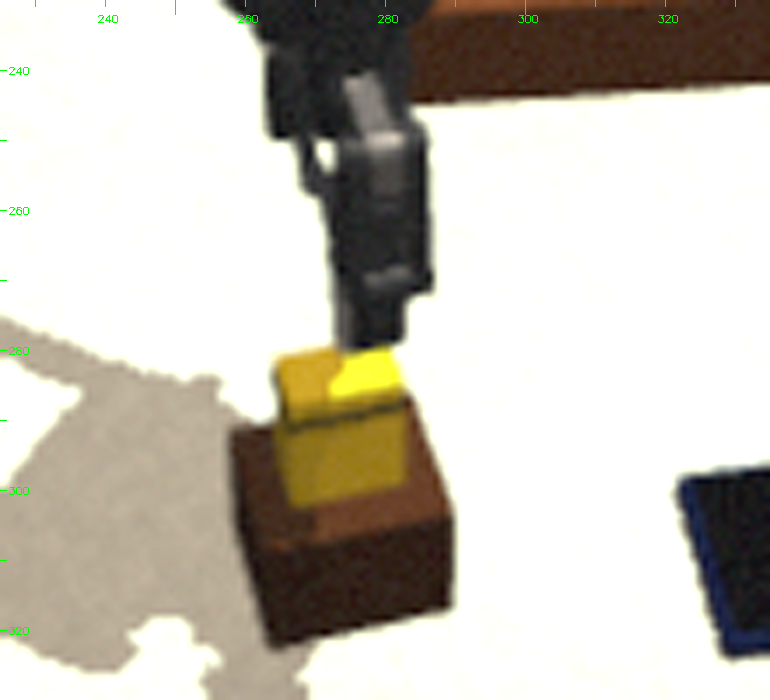

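View pics/t1.png

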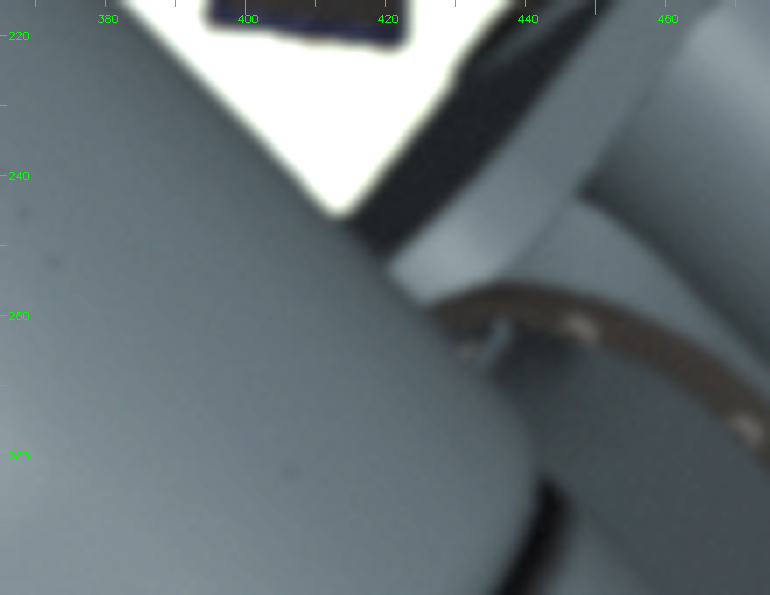

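```bash
python3 -m crank '[{"grip":0,"offset":[2,-2,40],"angular":[0,0,0.3]},{"grip":0,"offset":[2,-2,70],"angular":[0,0,0.3]},{"grip":0,"offset":[2,-2,91],"angular":[0,0,0.3]},{"grip":0,"offset":[2,-2,91],"angular":[0,0,0.3]},{"grip":0,"offset":[2,-2,91],"angular":[0,0,0.3]}]'
python3 - <<'E'
from h import *
s=vision.snapshot("side")["pixels"];crop(s,225,230,335,330,7,"s2.png")
mv([(.436,-.33,.06)],86.9)
E
```

```text
t: 3.3
tcp_pos: [0.4358, -0.3308, 0.0615]
tool_rot: [0.028, 1.0, -0.0, 0.0]
force: [0.3, 0.5, 0.8]
finger_gap: 1.001
t 3.35 tcp [ 0.4361 -0.3313  0.062 ] gap 1.0 F [ 0.1  0.5 -0.1] q [-0.85  0.68  1.76  0.    0.7  -2.37]
off [0.2, 1.3, 2.0] ang [-0.1, 0.1, -0.1]
```

View pics/s2.png

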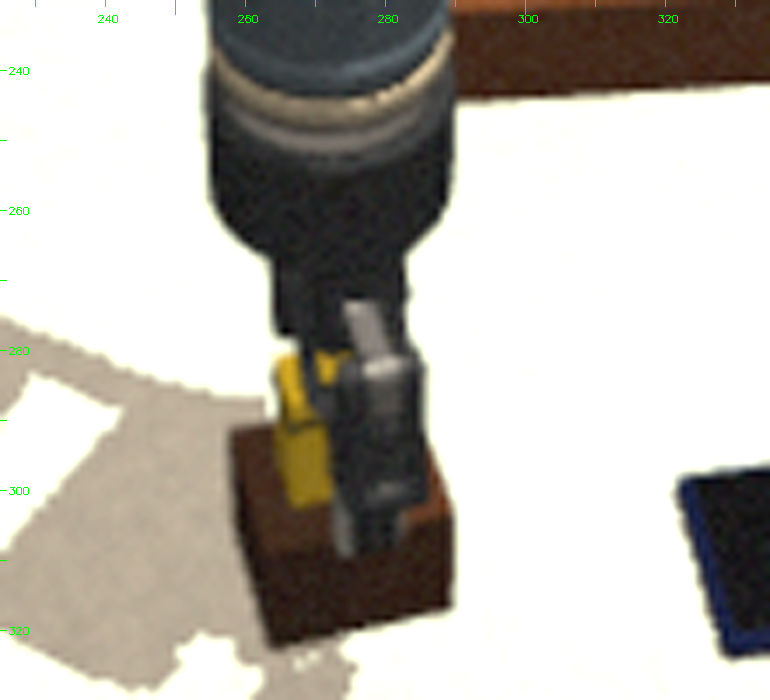

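The fingers straddle the handle, with the near fingertip at (276,308). I'll close them.

```bash
python3 -m crank '[{"grip":0,"offset":[0,1,2],"angular":[0,0,0]},{"grip":1,"offset":[0,1,2],"angular":[0,0,0]},{"grip":1,"offset":[0,1,2],"angular":[0,0,0]},{"grip":1,"offset":[0,1,2],"angular":[0,0,0]},{"grip":1,"offset":[0,1,2],"angular":[0,0,0]},{"grip":1,"offset":[0,1,2],"angular":[0,0,0]},{"grip":1,"offset":[0,1,2],"angular":[0,0,0]},{"grip":1,"offset":[0,1,2],"angular":[0,0,0]}]' 60
python3 -c "
from h import *
mv([(.436,-.33,.06)],86.9)"
```

```text
t: 4.15
tcp_pos: [0.4352, -0.3303, 0.0586]
tool_rot: [0.028, 1.0, -0.0, 0.0]
force: [0.0, 0.4, 3.2]
finger_gap: 0.25
t 4.15 tcp [ 0.4352 -0.3303  0.0586] gap 0.25 F [0.  0.4 3.2] q [-0.85  0.69  1.76 -0.    0.69 -2.37]
off [-0.8, 0.3, -1.4] ang [-0.0, 0.0, -0.1]
```

```bash
python3 -m crank '[{"grip":1,"offset":[0,0,-20],"angular":[0,0,0]},{"grip":1,"offset":[0,0,-50],"angular":[0,0,0]},{"grip":1,"offset":[0,0,-90],"angular":[0,0,0]},{"grip":1,"offset":[0,0,-130],"angular":[0,0,0]},{"grip":1,"offset":[0,0,-150],"angular":[0,0,0]},{"grip":1,"offset":[0,0,-150],"angular":[0,0,0]},{"grip":1,"offset":[0,0,-150],"angular":[0,0,0]}]'
python3 - <<'E'
from h import *
s=vision.snapshot("side")["pixels"];crop(s,225,180,335,330,5,"s3.png")
th=90+np.degrees(ST[2]); print(th)
P=fr(ST,(-.1,-.044,.2)); print(P)
mv([P],th)
E
```

```text
t: 4.85
tcp_pos: [0.4347, -0.3297, 0.2077]
tool_rot: [0.028, 1.0, 0.0, -0.0]
force: [0.5, 0.2, -1.1]
finger_gap: 0.251
77.35099651178746
[ 0.52678321 -0.04682784  0.2       ]
t 4.9 tcp [ 0.4343 -0.3292  0.2069] gap 0.25 F [-0.3 -0.6 -1.1] q [-0.85  0.45  1.66 -0.    1.03 -2.37]
off [-76.5, 287.1, 7.3] ang [0.1, -0.1, 9.4]
```

View pics/s3.png

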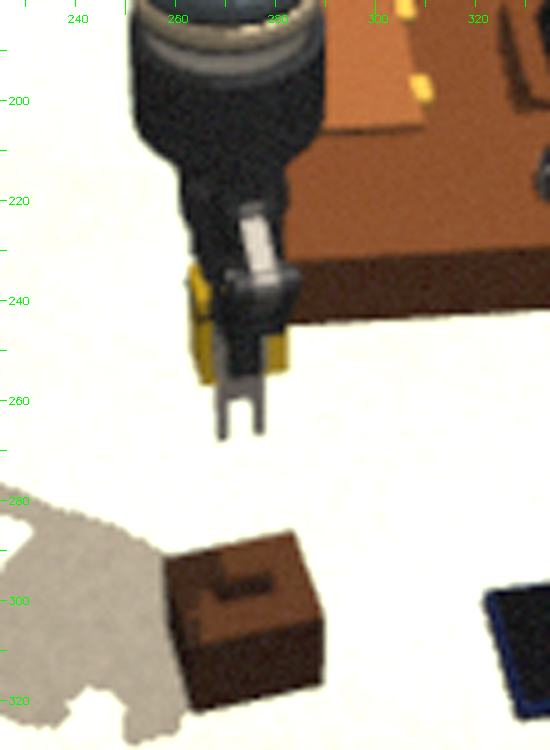

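```bash
python3 - <<'E'
from h import *
s=vision.snapshot("side")
for x in (-.008,0,.008): print(proj(s,[.4343+x*.998,-.3292-x*.05,.155]).round(1))
E
```

```text
[268.5 266.9]
[272.1 266.2]
[275.6 265.5]
```

```bash
python3 -m crank '[{"grip":1,"offset":[-12,45,5],"angular":[0,0,1.5]},{"grip":1,"offset":[-25,90,5],"angular":[0,0,3]},{"grip":1,"offset":[-38,140,5],"angular":[0,0,5]},{"grip":1,"offset":[-51,190,5],"angular":[0,0,7]},{"grip":1,"offset":[-63,240,10],"angular":[0,0,9.4]},{"grip":1,"offset":[-76,287,30],"angular":[0,0,9.4]},{"grip":1,"offset":[-76,287,50],"angular":[0,0,9.4]},{"grip":1,"offset":[-76,287,55],"angular":[0,0,9.4]},{"grip":1,"offset":[-76,287,55],"angular":[0,0,9.4]},{"grip":1,"offset":[-76,287,55],"angular":[0,0,9.4]}]'
python3 - <<'E'
from h import *
import pickle
s=vision.snapshot("side");crop(s["pixels"],245,165,305,240,10,"s4.png")
t=vision.snapshot("top");crop(t["pixels"],205,145,340,250,5,"t4.png")
P=fr(ST,(-.1,-.044,.15))
mv([P],90+np.degrees(ST[2]))
T=fr(ST,(-.1,-.044,.064));print(proj(s,T))
E
```

```text
t: 5.95
tcp_pos: [0.5271, -0.049, 0.1532]
tool_rot: [0.111, 0.994, -0.0, -0.0]
force: [-0.2, 0.2, -0.6]
finger_gap: 0.248
t 6.05 tcp [ 0.5275 -0.0492  0.1539] gap 0.252 F [-1.  -0.3 -0.6] q [-0.3   0.51  1.75 -0.    0.88 -1.65]
off [1.3, 2.2, 3.9] ang [-0.0, 0.1, -0.1]
[275.60388337 209.38741306]
```

View pics/s4.png

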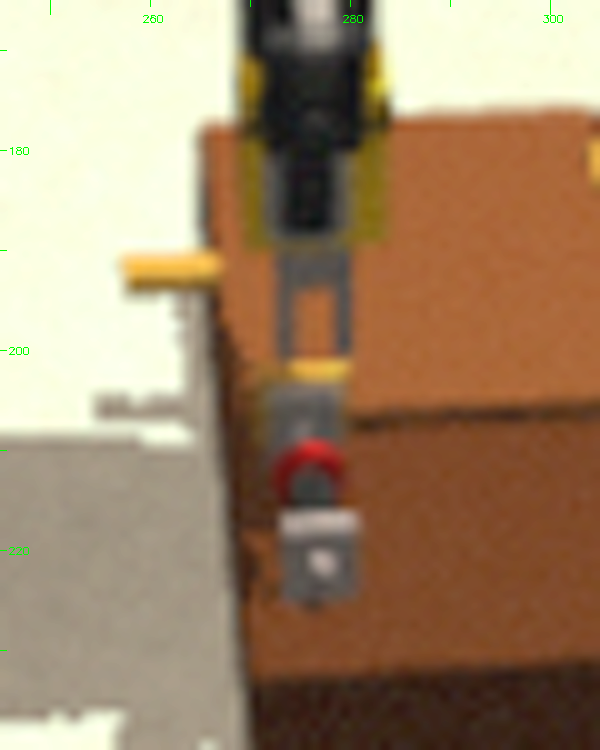

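View pics/t4.png

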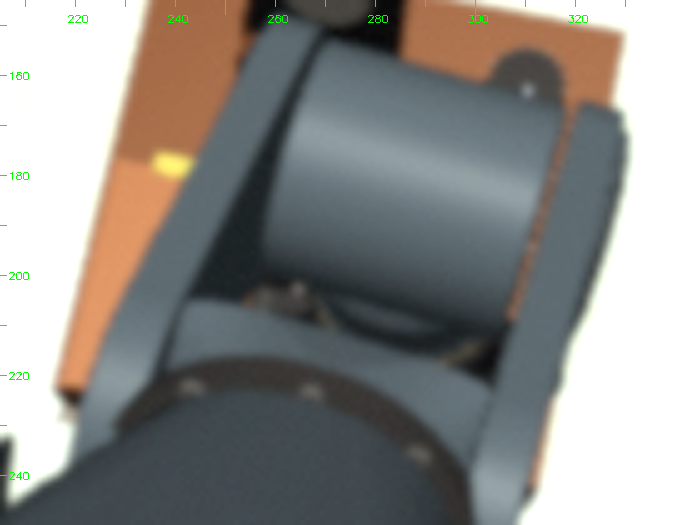

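```bash
python3 - <<'E'
from h import *
s=vision.snapshot("side")
tc=np.array([.5275,-.0492,.1539])
d=np.array([np.cos(ST[2]),np.sin(ST[2]),0])
for x in (-.0105,0,.0105): print("tip",proj(s,tc+x*d-[0,0,.0516]).round(1),"top of gap",proj(s,tc+x*d-[0,0,.0276]).round(1), proj(s,tc+x*d-[0,0,.0066]).round(1))
for y in(-.0545,-.033,-.044,-.088): print(y,proj(s,fr(ST,(-.1,y,.064))).round(1),proj(s,fr(ST,(-.1,y,.076))).round(1))
E
```

```text
tip [272.1 199.3] top of gap [272.  192.4] [271.9 186.2]
tip [276.  199.1] top of gap [275.9 192.2] [275.9 186. ]
tip [279.9 198.9] top of gap [279.8 192. ] [279.8 185.8]
-0.0545 [275.9 211.9] [275.8 208.5]
-0.033 [275.3 206.8] [275.3 203.5]
-0.044 [275.6 209.4] [275.6 206.1]
-0.088 [276.8 219.9] [276.8 216.6]
```

```bash
python3 -m crank '[{"grip":1,"offset":[2,3,0],"angular":[0,0,0]},{"grip":1,"offset":[2,3,10],"angular":[0,0,0]},{"grip":1,"offset":[2,3,22],"angular":[0,0,0]},{"grip":1,"offset":[2,3,22],"angular":[0,0,0]},{"grip":1,"offset":[2,3,22],"angular":[0,0,0]}]'
python3 - <<'E'
from h import *
s=vision.snapshot("side");crop(s["pixels"],250,170,300,230,12,"s5.png")
P=fr(ST,(-.1,-.044,.107))
mv([P],90+np.degrees(ST[2]))
E
```

```text
t: 6.6
tcp_pos: [0.5253, -0.0443, 0.1305]
tool_rot: [0.11, 0.994, 0.0, -0.001]
force: [0.2, -0.7, -1.6]
finger_gap: 0.249
t 6.65 tcp [ 0.5257 -0.0444  0.1309] gap 0.256 F [ 0.4 -0.5 -0.8] q [-0.3   0.55  1.77 -0.    0.83 -1.65]
off [-1.6, -2.1, 23.9] ang [0.0, -0.0, 0.0]
```

View pics/s5.png

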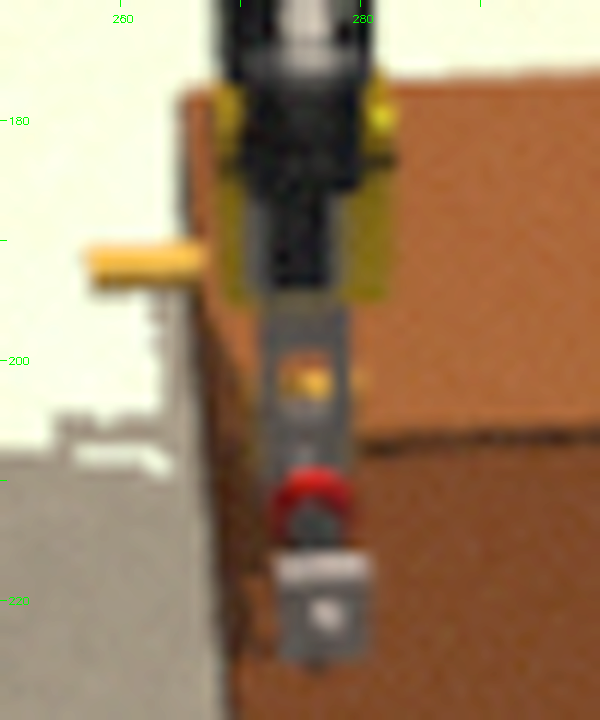

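```bash
python3 -m crank '[{"grip":1,"offset":[-0.5,-0.5,5],"angular":[0,0,0]},{"grip":1,"offset":[-0.5,-0.5,10],"angular":[0,0,0]},{"grip":1,"offset":[-0.5,-0.5,14],"angular":[0,0,0]},{"grip":1,"offset":[-0.5,-0.5,14],"angular":[0,0,0]}]'
python3 - <<'E'
from h import *
s=vision.snapshot("side");crop(s["pixels"],250,170,300,230,12,"s6.png")
P=fr(ST,(-.1,-.044,.107))
mv([P],90+np.degrees(ST[2]))
E
```

```text
t: 7.05
tcp_pos: [0.5257, -0.0449, 0.1166]
tool_rot: [0.11, 0.994, 0.0, -0.001]
force: [-0.6, -0.4, -1.3]
finger_gap: 0.252
t 7.1 tcp [ 0.5259 -0.0449  0.1169] gap 0.25 F [ 1.  -0.3 -1. ] q [-0.3   0.57  1.78 -0.    0.8  -1.65]
off [-1.3, -1.6, 9.9] ang [0.0, -0.1, 0.0]
```

View pics/s6.png

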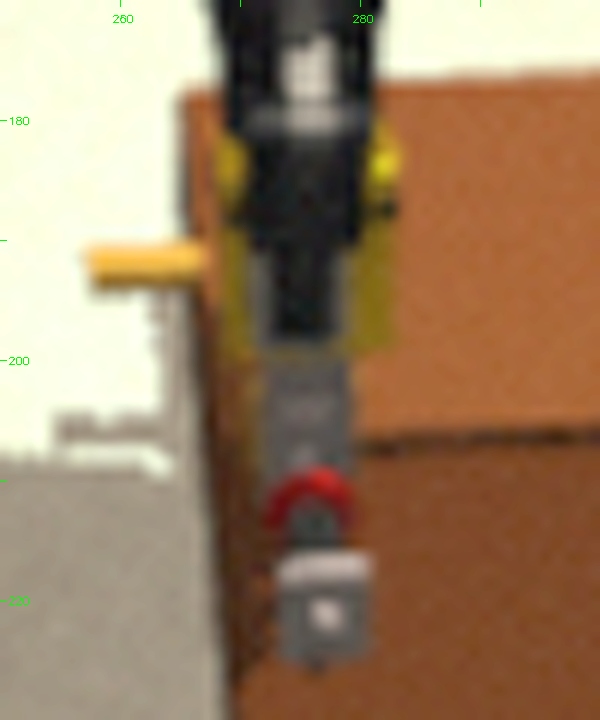

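The fork blade's centre (275.6) lines up with the pin, and there is no contact force. I'll go down the rest of the way.

```bash
python3 -m crank '[{"grip":1,"offset":[-0.3,0,3],"angular":[0,0,0]},{"grip":1,"offset":[-0.3,0,6],"angular":[0,0,0]},{"grip":1,"offset":[-0.3,0,9],"angular":[0,0,0]},{"grip":1,"offset":[-0.3,0,9],"angular":[0,0,0]}]'
python3 - <<'E'
from h import *
s=vision.snapshot("side");crop(s["pixels"],250,170,300,230,12,"s7.png")
P=fr(ST,(-.1,-.044,.107))
mv([P],90+np.degrees(ST[2]))
E
```

```text
t: 7.5
tcp_pos: [0.5262, -0.045, 0.1078]
tool_rot: [0.11, 0.994, 0.0, -0.0]
force: [0.1, 0.3, -1.1]
finger_gap: 0.253
t 7.55 tcp [ 0.5263 -0.0451  0.108 ] gap 0.251 F [ 0.7  0.3 -0.1] q [-0.3   0.58  1.78 -0.    0.77 -1.65]
off [-0.9, -1.6, 1.0] ang [0.0, -0.0, 0.0]
```

View pics/s7.png

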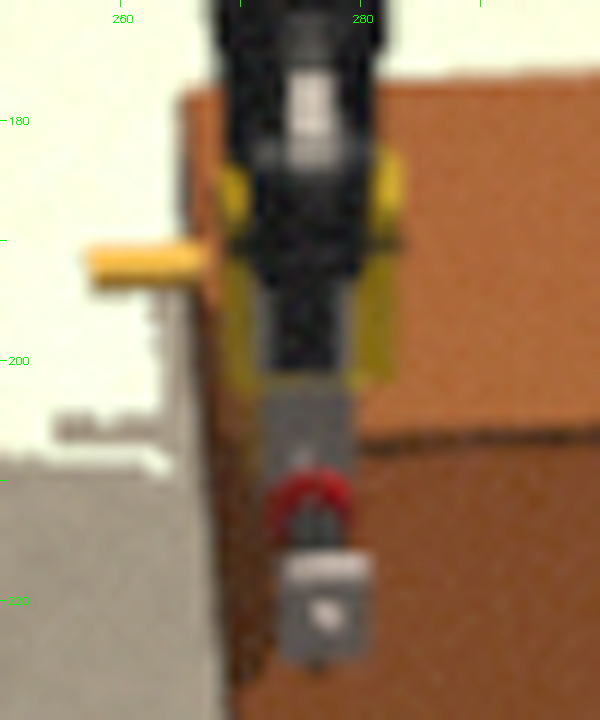

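```bash
python3 -m crank '[{"grip":1,"offset":[0,-4,0],"angular":[0,0,0]},{"grip":1,"offset":[0,-8,0],"angular":[0,0,0]},{"grip":1,"offset":[0,-11,0],"angular":[0,0,0]},{"grip":1,"offset":[0,-14,0],"angular":[0,0,0]},{"grip":1,"offset":[0,-16,0],"angular":[0,0,0]},{"grip":1,"offset":[0,-16,0],"angular":[0,0,0]}]'
python3 - <<'E'
from h import *
s=vision.snapshot("side");crop(s["pixels"],250,170,300,230,12,"s8.png")
mv([fr(ST,(-.1,-.044,.107))],90+np.degrees(ST[2]))
E
```

```text
t: 8.15
tcp_pos: [0.5231, -0.0604, 0.1084]
tool_rot: [0.111, 0.994, 0.001, 0.0]
force: [1.7, 5.0, -0.7]
finger_gap: 0.253
t 8.2 tcp [ 0.5231 -0.0603  0.1084] gap 0.249 F [ 1.3  5.4 -0.4] q [-0.33  0.58  1.79  0.    0.77 -1.68]
off [-0.7, 14.0, 1.4] ang [0.1, 0.0, -0.0]
```

View pics/s8.png

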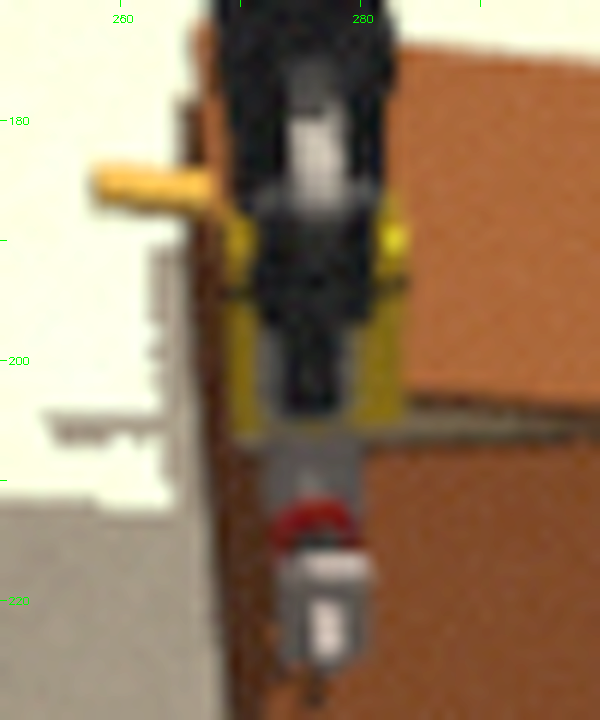

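The flap has popped: the lip rose from row 192 to row 185, and the force is 5.5 N. Next I'll back off and lift.

```bash
python3 -m crank '[{"grip":1,"offset":[0,4,0],"angular":[0,0,0]},{"grip":1,"offset":[0,9,0],"angular":[0,0,0]},{"grip":1,"offset":[0,14,0],"angular":[0,0,0]},{"grip":1,"offset":[0,15,-2],"angular":[0,0,0]},{"grip":1,"offset":[0,15,-10],"angular":[0,0,0]},{"grip":1,"offset":[0,15,-25],"angular":[0,0,0]},{"grip":1,"offset":[0,15,-60],"angular":[0,0,0]},{"grip":1,"offset":[0,15,-100],"angular":[0,0,0]},{"grip":1,"offset":[0,15,-100],"angular":[0,0,0]},{"grip":1,"offset":[0,15,-100],"angular":[0,0,0]}]'
python3 - <<'E'
from h import *
s=vision.snapshot("side");crop(s["pixels"],245,130,305,240,6,"s9.png")
mv([(.4352,-.3303,.208),(.4352,-.3303,.14)],86.8)
E
```

```text
t: 9.2
tcp_pos: [0.5267, -0.0467, 0.2097]
tool_rot: [0.11, 0.994, -0.001, 0.001]
force: [0.6, -0.0, -1.6]
finger_gap: 0.25
t 9.25 tcp [ 0.5257 -0.0463  0.2084] gap 0.248 F [-0.7  0.9 -1.3] q [-0.3   0.43  1.7  -0.    1.01 -1.65]
off [26.2, -296.9, 0.6] ang [-0.0, -0.0, -9.4]
off [26.2, -296.9, 68.6] ang [-0.0, -0.0, -9.4]
```

View pics/s9.png

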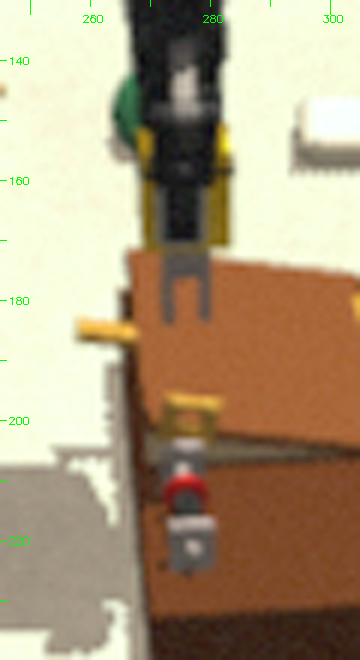

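The flap is held up and the collar is back at (275.8,211.5). Now back to the dock.

```bash
python3 -m crank '[{"grip":1,"offset":[4,-45,0],"angular":[0,0,-1.5]},{"grip":1,"offset":[9,-95,0],"angular":[0,0,-3]},{"grip":1,"offset":[13,-145,0],"angular":[0,0,-5]},{"grip":1,"offset":[17,-195,0],"angular":[0,0,-6.5]},{"grip":1,"offset":[22,-245,0],"angular":[0,0,-8]},{"grip":1,"offset":[26,-280,20],"angular":[0,0,-9.4]},{"grip":1,"offset":[26,-297,50],"angular":[0,0,-9.4]},{"grip":1,"offset":[26,-297,70],"angular":[0,0,-9.4]},{"grip":1,"offset":[26,-297,70],"angular":[0,0,-9.4]},{"grip":1,"offset":[26,-297,70],"angular":[0,0,-9.4]}]'
python3 - <<'E'
from h import *
s=vision.snapshot("side");crop(s["pixels"],245,250,305,330,9,"s10.png")
mv([(.4352,-.3303,.0586)],86.8)
for X in((-.0135,-.006),(.0135,-.006),(-.0135,.006),(.0135,.006)): print("slot",proj(s,fr(DK,(*X,.052))).round(1))
E
```

```text
t: 10.25
tcp_pos: [0.4352, -0.3294, 0.1371]
tool_rot: [0.028, 1.0, 0.001, -0.001]
force: [1.1, 0.2, 0.1]
finger_gap: 0.25
t 10.3 tcp [ 0.4359 -0.3297  0.1381] gap 0.248 F [-0.2  0.5 -0. ] q [-0.85  0.55  1.72 -0.    0.87 -2.37]
off [0.6, -0.7, 79.5] ang [0.0, -0.0, 0.0]
slot [268.5 299.9]
slot [279.9 297.6]
slot [267.3 295.9]
slot [278.6 293.6]
```

View pics/s10.png

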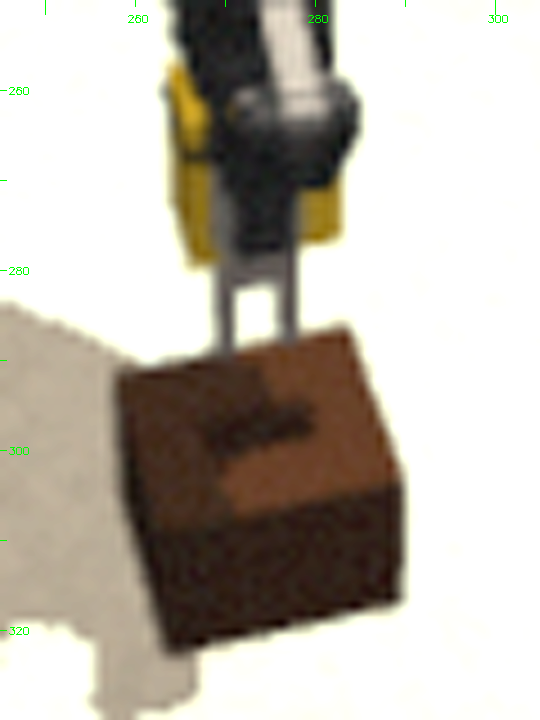

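```bash
python3 -m crank '[{"grip":1,"offset":[0.3,-0.5,15],"angular":[0,0,0]},{"grip":1,"offset":[0.3,-0.5,30],"angular":[0,0,0]},{"grip":1,"offset":[0.3,-0.5,40],"angular":[0,0,0]},{"grip":1,"offset":[0.3,-0.5,45],"angular":[0,0,0]},{"grip":1,"offset":[0.3,-0.5,50],"angular":[0,0,0]},{"grip":1,"offset":[0.3,-0.5,50],"angular":[0,0,0]}]'
python3 - <<'E'
from h import *
s=vision.snapshot("side");crop(s["pixels"],245,250,305,330,9,"s11.png")
mv([(.4352,-.3303,.0586)],86.8)
E
```

```text
t: 10.9
tcp_pos: [0.4357, -0.3305, 0.0882]
tool_rot: [0.028, 1.0, 0.0, -0.0]
force: [-0.3, -0.1, -0.8]
finger_gap: 0.249
t 10.95 tcp [ 0.4358 -0.3307  0.0885] gap 0.249 F [-0.5 -0.2 -0.3] q [-0.85  0.63  1.75 -0.    0.76 -2.37]
off [0.7, 0.4, 29.9] ang [-0.0, 0.0, -0.0]
```

View pics/s11.png

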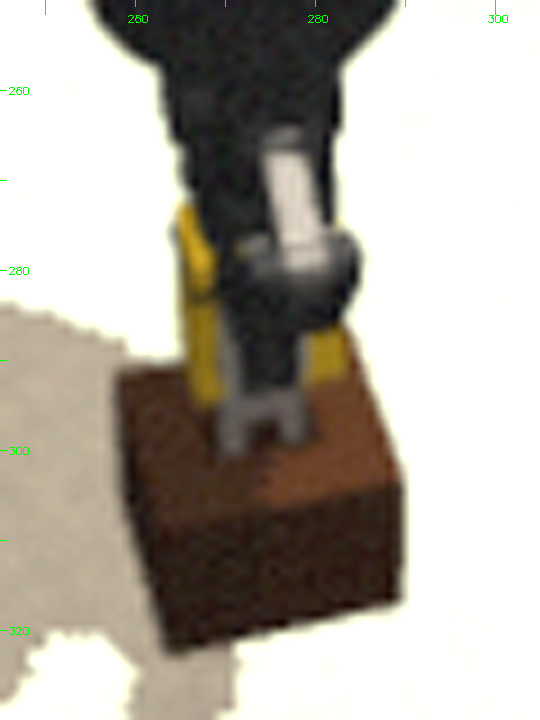

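```bash
python3 -m crank '[{"grip":1,"offset":[0.4,0,10],"angular":[0,0,0]},{"grip":1,"offset":[0.4,0,20],"angular":[0,0,0]},{"grip":1,"offset":[0.4,0,26],"angular":[0,0,0]},{"grip":1,"offset":[0.4,0,29],"angular":[0,0,0]},{"grip":1,"offset":[0.4,0,29],"angular":[0,0,0]}]'
```

```text
t: 11.45
tcp_pos: [0.4352, -0.3307, 0.0589]
tool_rot: [0.028, 1.0, 0.0, -0.0]
force: [0.2, 0.2, -1.0]
finger_gap: 0.253
```

```bash
python3 -m crank '[{"grip":0.6,"offset":[0,0,0],"angular":[0,0,0]},{"grip":0,"offset":[0,0,0],"angular":[0,0,0]},{"grip":0,"offset":[0,0,0],"angular":[0,0,0]},{"grip":0,"offset":[0,0,0],"angular":[0,0,0]},{"grip":0,"offset":[0,0,0],"angular":[0,0,0]},{"grip":0,"offset":[0,0,0],"angular":[0,0,0]},{"grip":0,"offset":[0,0,0],"angular":[0,0,0]}]'
python3 - <<'E'
from h import *
s=vision.snapshot("side");crop(s["pixels"],245,250,305,330,9,"s12.png")
mv([(.4352,-.3303,.2)],86.8)
E
```

```text
t: 12.15
tcp_pos: [0.4353, -0.3307, 0.0593]
tool_rot: [0.028, 1.0, -0.0, 0.0]
force: [-0.1, -0.9, 0.7]
finger_gap: 1.003
t 12.2 tcp [ 0.4353 -0.3307  0.0593] gap 1.0 F [ 0.  -0.1 -0.2] q [-0.85  0.68  1.76 -0.    0.7  -2.37]
off [0.1, 0.4, -140.7] ang [0.0, -0.0, -0.0]
```

View pics/s12.png

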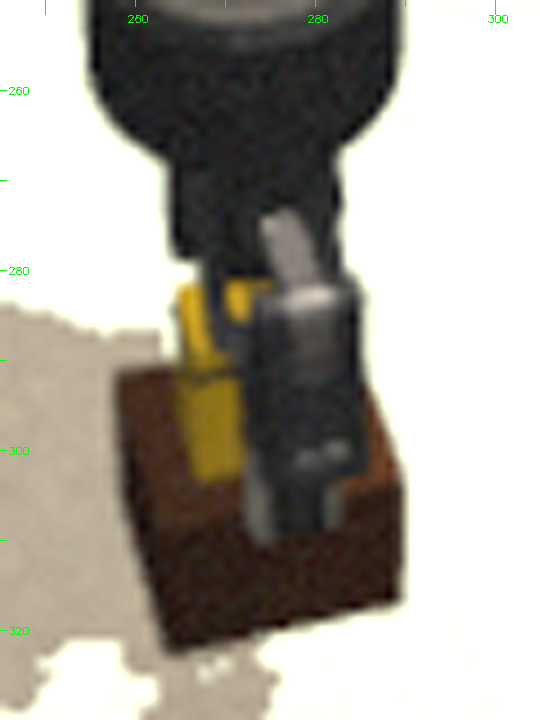

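```bash
python3 -m crank '[{"grip":0,"offset":[0,0,-20],"angular":[0,0,0]},{"grip":0,"offset":[0,0,-50],"angular":[0,0,0]},{"grip":0,"offset":[0,0,-100],"angular":[0,0,0]},{"grip":0,"offset":[0,0,-140],"angular":[0,0,0]},{"grip":0,"offset":[0,0,-140],"angular":[0,0,0]}]'
python3 - <<'E'
from h import *
s=vision.snapshot("side");crop(s["pixels"],225,170,335,330,5,"s13.png")
t=vision.snapshot("top");crop(t["pixels"],205,125,340,250,5,"t13.png")
import pickle; pickle.dump((s,t),open("s13.pkl","wb"))
E
```

```text
t: 12.7
tcp_pos: [0.438, -0.3336, 0.2051]
tool_rot: [0.028, 1.0, -0.005, 0.004]
force: [0.7, -0.2, 0.3]
finger_gap: 0.998
```

View pics/s13.png

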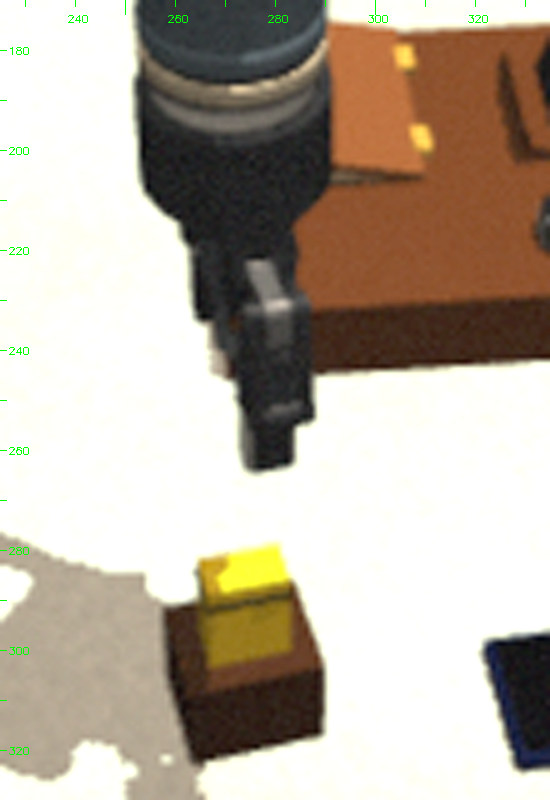

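View pics/t13.png

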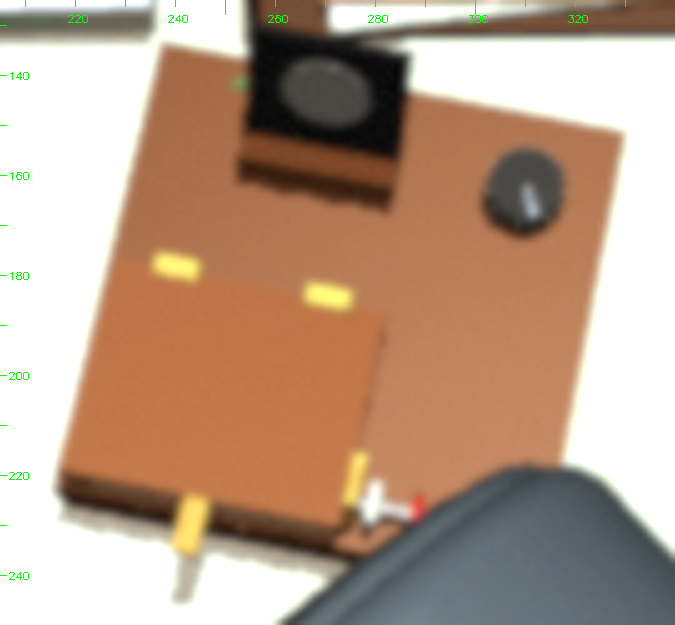

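```bash
cat >> h.py <<'E'
def lip(phi,r=.142,yl=.05,up=0): return fr(ST,(-.001-r*np.cos(phi),yl,.053+r*np.sin(phi)+up))
E
python3 - <<'E'
from h import *
import pickle
from scipy.optimize import least_squares
s,t=pickle.load(open("s13.pkl","rb"))
f=lambda p:np.r_[proj(t,lip(p[0],.147,p[1]))-[242.4,235.4],proj(s,lip(p[0],.147,p[1]))-[258,184.5],proj(t,lip(p[0],.119,p[1]))-[243.8,224.4]]
r=least_squares(f,[.2,.05]);print(r.x,r.fun.round(2))
phi,yl=r.x
G=lip(phi,.142,.05); print(G)
th=90+np.degrees(ST[2])
T=G-[0,0,.015]
mv([T+[0,0,.12],T],th)
E
```

```text
[0.21747972 0.04955998] [-0.64  0.52 -0.22 -0.76  0.75  0.89]
[0.50867447 0.05357435 0.08363925]
t 12.8 tcp [ 0.4355 -0.3309  0.2004] gap 1.0 F [ 0.9  0.2 -0.2] q [-0.85  0.46  1.66 -0.    1.01 -2.37]
off [-51.4, 388.0, 11.1] ang [-0.1, 0.1, 9.4]
off [-51.2, 388.3, 131.1] ang [-0.1, 0.1, 9.4]
```

```bash
python3 -m crank '[{"grip":0,"offset":[-6,45,0],"angular":[0,0,1]},{"grip":0,"offset":[-13,95,0],"angular":[0,0,2]},{"grip":0,"offset":[-19,145,0],"angular":[0,0,3.5]},{"grip":0,"offset":[-26,195,0],"angular":[0,0,5]},{"grip":0,"offset":[-32,245,0],"angular":[0,0,6.5]},{"grip":0,"offset":[-39,295,0],"angular":[0,0,8]},{"grip":0,"offset":[-45,345,5],"angular":[0,0,9.4]},{"grip":0,"offset":[-51,388,11],"angular":[0,0,9.4]},{"grip":0,"offset":[-51,388,60],"angular":[0,0,9.4]},{"grip":0,"offset":[-51,388,60],"angular":[0,0,9.4]}]'
python3 - <<'E'
from h import *
s=vision.snapshot("side");crop(s["pixels"],235,125,325,225,7,"s14.png")
mv([lip(.2175)-[0,0,.015]],90+np.degrees(ST[2]))
E
```

```text
t: 13.8
tcp_pos: [0.502, 0.0559, 0.1325]
tool_rot: [0.108, 0.994, -0.0, -0.009]
force: [-2.5, -0.8, -1.1]
finger_gap: 1.001
t 13.85 tcp [0.5039 0.0548 0.1353] gap 1.001 F [-0.2 -0.7  0.8] q [-0.11  0.52  1.81 -0.    0.82 -1.46]
off [-5.8, -0.0, 66.6] ang [-0.1, -0.7, 0.1]
```

View pics/s14.png

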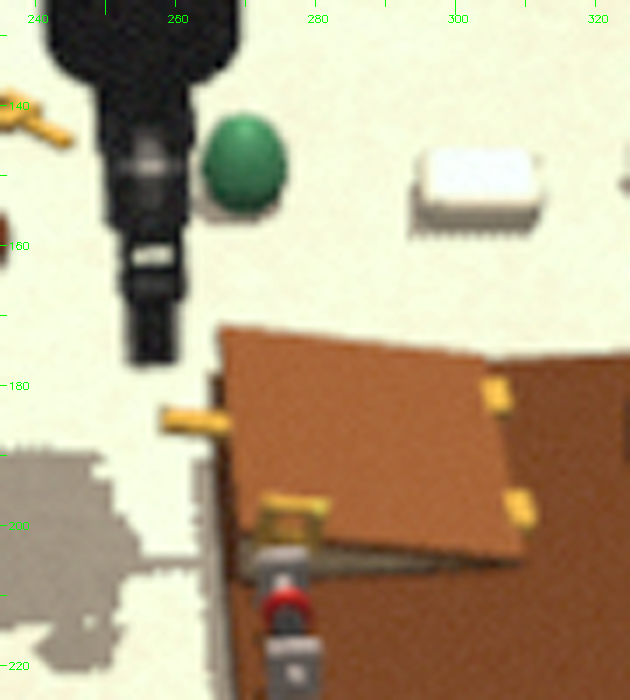

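```bash
python3 -m crank '[{"grip":0,"offset":[0,0,0],"angular":[0,0,0]},{"grip":0,"offset":[0,0,0],"angular":[0,0,0]}]'
python3 - <<'E'
from h import *
mv([lip(.2175)-[0,0,.015]],90+np.degrees(ST[2]))
E
```

```text
t: 14.05
tcp_pos: [0.5089, 0.0527, 0.1408]
tool_rot: [0.111, 0.994, -0.0, 0.001]
force: [-0.3, -0.5, 0.5]
finger_gap: 1.0
t 14.05 tcp [0.5089 0.0527 0.1408] gap 1.0 F [-0.3 -0.5  0.5] q [-0.12  0.51  1.8  -0.    0.82 -1.46]
off [0.6, 0.8, 72.2] ang [0.0, 0.2, -0.1]
```

```bash
python3 -m crank '[{"grip":0,"offset":[0,1,30],"angular":[0,0,0]},{"grip":0,"offset":[0,1,60],"angular":[0,0,0]},{"grip":0,"offset":[0,1,72],"angular":[0,0,0]},{"grip":0,"offset":[0,1,72],"angular":[0,0,0]},{"grip":0,"offset":[0,1,72],"angular":[0,0,0]}]'
python3 - <<'E'
from h import *
s=vision.snapshot("side");crop(s["pixels"],235,135,315,215,8,"s15.png")
mv([lip(.2175)-[0,0,.015]],90+np.degrees(ST[2]))
E
```

```text
t: 14.55
tcp_pos: [0.5092, 0.0542, 0.0686]
tool_rot: [0.11, 0.994, -0.0, 0.001]
force: [0.2, 1.5, -0.1]
finger_gap: 1.001
t 14.6 tcp [0.5094 0.0544 0.0688] gap 0.997 F [ 0.8  0.8 -0.2] q [-0.11  0.64  1.85 -0.    0.65 -1.46]
off [0.6, -0.9, 0.2] ang [0.0, 0.2, -0.0]
```

View pics/s15.png

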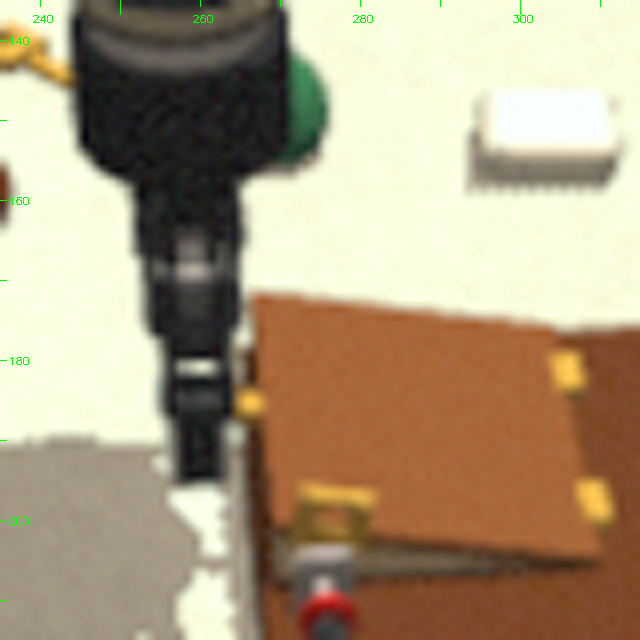

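```bash
python3 -m crank '[{"grip":1,"offset":[0,-0.5,0],"angular":[0,0,0]},{"grip":1,"offset":[0,-0.5,0],"angular":[0,0,0]},{"grip":1,"offset":[0,-0.5,0],"angular":[0,0,0]},{"grip":1,"offset":[0,-0.5,0],"angular":[0,0,0]},{"grip":1,"offset":[0,-0.5,0],"angular":[0,0,0]},{"grip":1,"offset":[0,-0.5,0],"angular":[0,0,0]},{"grip":1,"offset":[0,-0.5,0],"angular":[0,0,0]},{"grip":1,"offset":[0,-0.5,0],"angular":[0,0,0]}]' 30
python3 - <<'E'
from h import *
A=np.arange(.2175,1.7,.18)
A=[.32,.42,.52,.62,.72,.82,.92,1.02,1.12,1.22,1.32,1.42,1.52,1.6,1.68]
p0=lip(.2175)
c=manip.sense()["tcp_pos"]
mv([c+lip(a)-p0 for a in A],90+np.degrees(ST[2]))
E
```

```text
t: 15.4
tcp_pos: [0.5083, 0.0552, 0.0673]
tool_rot: [0.11, 0.994, 0.001, 0.0]
force: [0.2, 5.9, 0.7]
finger_gap: 0.125
t 15.4 tcp [0.5083 0.0552 0.0673] gap 0.125 F [0.2 5.9 0.7] q [-0.11  0.64  1.85  0.    0.65 -1.46]
off [-3.9, 0.0, -14.0] ang [0.1, 0.0, 0.0]
off [-9.0, 0.0, -27.3] ang [0.1, 0.0, 0.0]
off [-15.4, 0.0, -39.9] ang [0.1, 0.0, 0.0]
off [-23.1, 0.1, -51.9] ang [0.1, 0.0, 0.0]
off [-31.9, 0.1, -63.0] ang [0.1, 0.0, 0.0]
off [-41.8, 0.1, -73.2] ang [0.1, 0.0, 0.0]
off [-52.6, 0.1, -82.3] ang [0.1, 0.0, 0.0]
off [-64.4, 0.1, -90.3] ang [0.1, 0.0, 0.0]
off [-76.8, 0.1, -97.2] ang [0.1, 0.0, 0.0]
off [-89.9, 0.1, -102.7] ang [0.1, 0.0, 0.0]
off [-103.4, 0.1, -106.9] ang [0.1, 0.0, 0.0]
off [-117.3, 0.1, -109.7] ang [0.1, 0.0, 0.0]
off [-131.5, 0.1, -111.2] ang [0.1, 0.0, 0.0]
off [-142.8, 0.1, -111.3] ang [0.1, 0.0, 0.0]
off [-154.1, 0.1, -110.5] ang [0.1, 0.0, 0.0]
```

```bash
python3 -m crank '[{"grip":1,"offset":[0,1.5,0],"angular":[0,0,0]},{"grip":1,"offset":[-4,1.5,-14],"angular":[0,0,0]},{"grip":1,"offset":[-9,1.5,-27],"angular":[0,0,0]},{"grip":1,"offset":[-15.5,1.5,-40],"angular":[0,0,0]},{"grip":1,"offset":[-23,1.5,-52],"angular":[0,0,0]},{"grip":1,"offset":[-32,1.5,-63],"angular":[0,0,0]},{"grip":1,"offset":[-42,1.5,-73],"angular":[0,0,0]},{"grip":1,"offset":[-42,1.5,-73],"angular":[0,0,0]}]'
python3 - <<'E'
from h import *
s=vision.snapshot("side");crop(s["pixels"],235,125,335,215,8,"s16.png")
st=manip.sense(); print(st["tcp_pos"])
A=[.92,1.02,1.12,1.22,1.32,1.42,1.52,1.6,1.68]
p0=lip(.82); mv([st["tcp_pos"]+lip(a)-p0 for a in A],90+np.degrees(ST[2]))
mv([lip(.82)-[0,0,.015]],77.35)
E
```

```text
t: 16.2
tcp_pos: [0.549, 0.0465, 0.1409]
tool_rot: [0.11, 0.994, -0.0, -0.001]
force: [-2.7, 1.6, 1.4]
finger_gap: 0.129
[0.54832033 0.04665108 0.14022186]
t 16.25 tcp [0.5483 0.0467 0.1402] gap 0.125 F [-2.2  1.8  0.9] q [-0.12  0.55  1.7  -0.    0.88 -1.47]
off [-10.8, -0.0, -9.2] ang [-0.0, -0.1, 0.0]
off [-22.5, -0.0, -17.2] ang [-0.0, -0.1, 0.0]
off [-35.0, -0.0, -24.1] ang [-0.0, -0.1, 0.0]
off [-48.0, -0.0, -29.6] ang [-0.0, -0.1, 0.0]
off [-61.6, -0.1, -33.9] ang [-0.0, -0.1, 0.0]
off [-75.5, -0.1, -36.7] ang [-0.0, -0.1, 0.0]
off [-89.6, -0.1, -38.2] ang [-0.0, -0.1, 0.0]
off [-100.9, -0.1, -38.3] ang [-0.0, -0.1, 0.0]
off [-112.3, -0.1, -37.6] ang [-0.0, -0.1, 0.0]
t 16.25 tcp [0.5483 0.0467 0.1402] gap 0.125 F [-2.2  1.8  0.9] q [-0.12  0.55  1.7  -0.    0.88 -1.47]
off [-1.6, -1.9, -1.6] ang [-0.0, -0.1, 0.0]
```

View pics/s16.png

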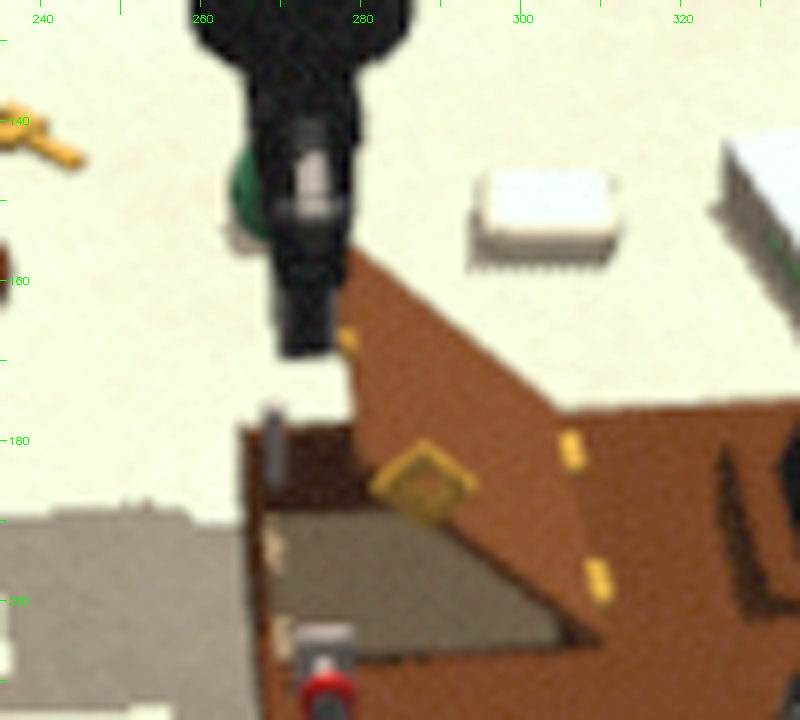

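The flap is halfway open, with the lip held at about (277,167). I'll keep swinging it.

```bash
python3 -m crank '[{"grip":1,"offset":[-11,0,-9],"angular":[0,0,0]},{"grip":1,"offset":[-23,0,-17],"angular":[0,0,0]},{"grip":1,"offset":[-35,0,-24],"angular":[0,0,0]},{"grip":1,"offset":[-48,0,-30],"angular":[0,0,0]},{"grip":1,"offset":[-62,0,-34],"angular":[0,0,0]},{"grip":1,"offset":[-76,0,-37],"angular":[0,0,0]},{"grip":1,"offset":[-90,0,-38.5],"angular":[0,0,0]},{"grip":1,"offset":[-101,0,-38.5],"angular":[0,0,0]},{"grip":1,"offset":[-113,0,-38],"angular":[0,0,0]},{"grip":1,"offset":[-113,0,-38],"angular":[0,0,0]}]'
python3 - <<'E'
from h import *
s=vision.snapshot("side");crop(s["pixels"],245,85,365,215,6,"s17.png")
mv([lip(1.68)-[0,0,.015]],77.35)
E
```

```text
t: 17.25
tcp_pos: [0.6609, 0.0218, 0.178]
tool_rot: [0.11, 0.994, 0.0, 0.001]
force: [-1.6, 1.9, 4.3]
finger_gap: 0.126
t 17.3 tcp [0.6602 0.0219 0.178 ] gap 0.125 F [-2.   1.7  4.1] q [-0.14  0.63  1.39  0.    1.12 -1.49]
off [0.7, -2.3, -1.1] ang [0.0, 0.0, 0.0]
```

View pics/s17.png

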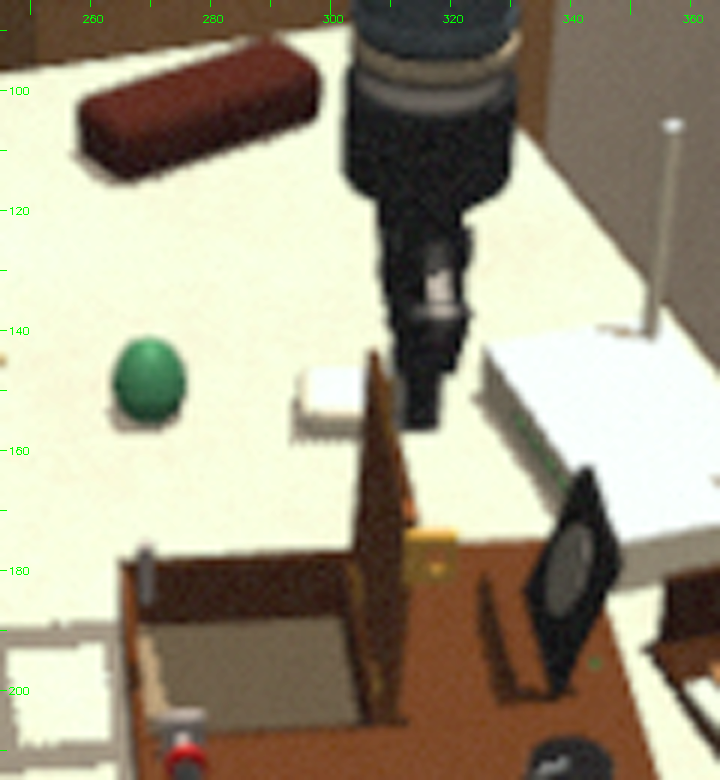

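```bash
python3 - <<'E'
from h import *
s=vision.snapshot("side")
for a in (1.4,1.5,1.57,1.68,1.75): print(a,[proj(s,lip(a,r,y)).round(1).tolist() for r,y in((.119,-.02),(.119,.12),(.147,.05),(.119,.05),(.099,-.023))], lip(a).round(4))
E
```

```text
1.4 [[304.0, 171.8], [298.3, 143.4], [299.6, 148.8], [301.1, 157.1], [305.2, 178.3]] [0.6204 0.0285 0.1929]
1.5 [[308.4, 171.2], [302.4, 142.8], [304.9, 148.0], [305.3, 156.4], [308.8, 177.8]] [0.6342 0.0254 0.1946]
1.57 [[311.5, 170.9], [305.3, 142.6], [308.6, 147.7], [308.3, 156.2], [311.3, 177.6]] [0.6439 0.0232 0.195 ]
1.68 [[316.3, 170.9], [309.7, 142.6], [314.4, 147.7], [312.9, 156.2], [315.3, 177.6]] [0.6591 0.0198 0.1942]
1.75 [[319.3, 171.1], [312.5, 142.9], [318.0, 148.0], [315.8, 156.4], [317.8, 177.7]] [0.6687 0.0177 0.1927]
```

```bash
python3 -m crank '[{"grip":1,"offset":[-5,0,0.5],"angular":[0,0,0]},{"grip":1,"offset":[-10,0,1.5],"angular":[0,0,0]},{"grip":1,"offset":[-10,0,1.5],"angular":[0,0,0]},{"grip":1,"offset":[-10,0,1.5],"angular":[0,0,0]}]'
python3 -m crank '[{"grip":0.7,"offset":[0,0,0],"angular":[0,0,0]},{"grip":0.3,"offset":[0,0,0],"angular":[0,0,0]},{"grip":0.3,"offset":[0,0,0],"angular":[0,0,0]},{"grip":0.3,"offset":[0,0,0],"angular":[0,0,0]},{"grip":0.3,"offset":[0,0,0],"angular":[0,0,0]}]'
python3 - <<'E'
from h import *
s=vision.snapshot("side");crop(s["pixels"],245,85,365,215,6,"s18.png")
mv([lip(1.68)-[0,0,.015]],77.35)
E
```

```text
t: 17.75
tcp_pos: [0.6697, 0.0198, 0.1768]
tool_rot: [0.11, 0.994, 0.0, 0.0]
force: [-0.4, 2.5, 4.0]
finger_gap: 0.124
t: 18.25
tcp_pos: [0.6695, 0.0195, 0.1767]
tool_rot: [0.11, 0.994, -0.0, -0.0]
force: [0.3, 0.4, -0.1]
finger_gap: 0.704
t 18.3 tcp [0.6695 0.0196 0.1767] gap 0.698 F [ 0.6 -0.5  0.7] q [-0.14  0.65  1.36 -0.    1.13 -1.49]
off [10.2, -2.0, -2.5] ang [-0.0, -0.0, 0.0]
```

View pics/s18.png

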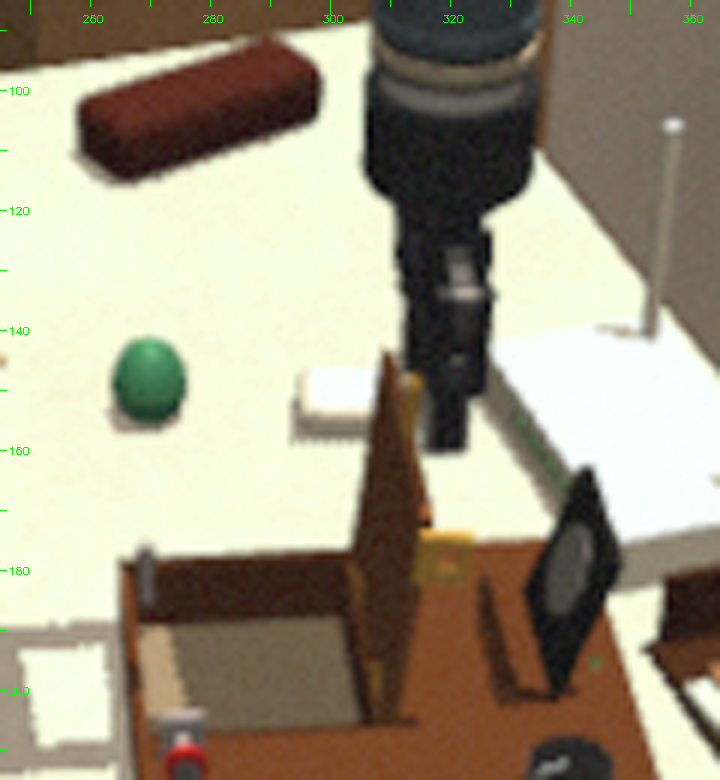

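```bash
python3 -m crank '[{"grip":0.3,"offset":[0,0,-25],"angular":[0,0,0]},{"grip":0.3,"offset":[0,0,-60],"angular":[0,0,0]},{"grip":0.3,"offset":[0,0,-80],"angular":[0,0,0]},{"grip":0.3,"offset":[0,0,-80],"angular":[0,0,0]}]'
python3 - <<'E'
from h import *
import pickle
s,t=pickle.load(open("s0.pkl","rb"))
print("incense",atz(t,140.7,259,.0),"egg",atz(t,143,198,.02),"key",KY)
print(atz(t,100,235,.007))
mv([(KY[0],KY[1],.25),(KY[0],KY[1],.12)],30.2)
E
```

```text
t: 18.7
tcp_pos: [0.6718, 0.0194, 0.261]
tool_rot: [0.11, 0.994, -0.0, 0.004]
force: [1.3, 0.6, 0.3]
finger_gap: 0.698
incense [0.46140133 0.31884978 0.        ] egg [0.61640026 0.31540747 0.02      ] key [ 0.52315473  0.4261709  -1.04386821]
[0.52346724 0.4244159  0.007     ]
t 18.7 tcp [0.6718 0.0194 0.261 ] gap 0.698 F [1.3 0.6 0.3] q [-0.14  0.56  1.28 -0.    1.29 -1.49]
off [234.0, 364.4, 9.2] ang [0.2, 0.4, 47.2]
off [235.1, 364.4, 139.2] ang [0.2, 0.4, 47.2]
```

```bash
python3 -m crank '[{"grip":0.3,"offset":[24,38,0],"angular":[0,0,3]},{"grip":0.3,"offset":[50,78,0],"angular":[0,0,9]},{"grip":0.3,"offset":[76,118,0],"angular":[0,0,15]},{"grip":0.3,"offset":[102,158,0],"angular":[0,0,21]},{"grip":0.3,"offset":[128,198,5],"angular":[0,0,27]},{"grip":0.3,"offset":[154,238,10],"angular":[0,0,33]},{"grip":0.3,"offset":[180,278,20],"angular":[0,0,40]},{"grip":0.3,"offset":[206,320,40],"angular":[0,0,46]},{"grip":0.3,"offset":[226,352,70],"angular":[0,0,47]},{"grip":0.3,"offset":[235,364,100],"angular":[0,0,47]}]'
python3 -m crank '[{"grip":0.3,"offset":[0,0,0],"angular":[0,0,0]},{"grip":0.3,"offset":[0,0,0],"angular":[0,0,0]}]'
python3 - <<'E'
from h import *
s=vision.snapshot("side");crop(s["pixels"],200,90,320,180,6,"s19.png")
t=vision.snapshot("top");cv2.imwrite("pics/t19.png",t["pixels"][:,:,::-1])
mv([(KY[0],KY[1],.06),(KY[0],KY[1],.002)],30.2)
E
```

```text
t: 19.7
tcp_pos: [0.5174, 0.4298, 0.1551]
tool_rot: [0.496, 0.868, 0.0, -0.0]
force: [0.2, -0.2, -0.4]
finger_gap: 0.699
t: 19.9
tcp_pos: [0.5189, 0.4258, 0.1553]
tool_rot: [0.497, 0.868, -0.002, -0.001]
force: [1.4, 0.2, 1.1]
finger_gap: 0.699
t 20.0 tcp [0.5211 0.4257 0.1579] gap 0.699 F [-0.2  0.2  1.8] q [ 0.52  0.67  1.37 -0.    1.1  -0.01]
off [-0.5, 1.8, 97.9] ang [0.1, 0.0, 0.1]
off [-0.5, 1.7, 155.9] ang [0.1, 0.0, 0.1]
```

View pics/s19.png

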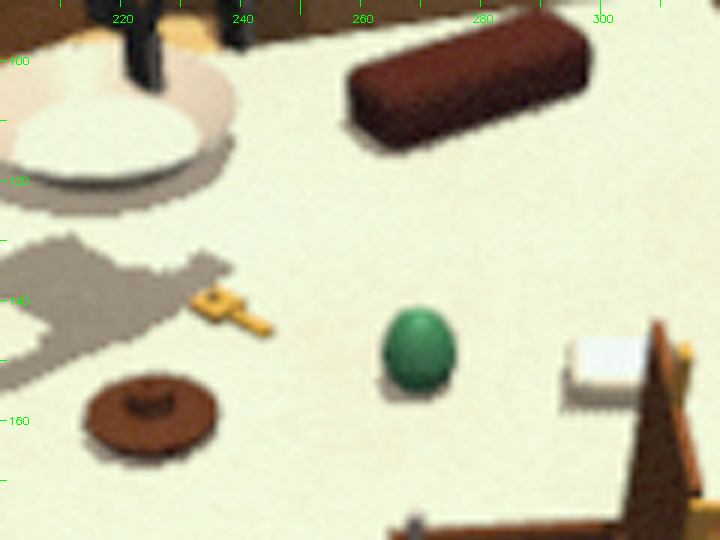

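View pics/t19.png

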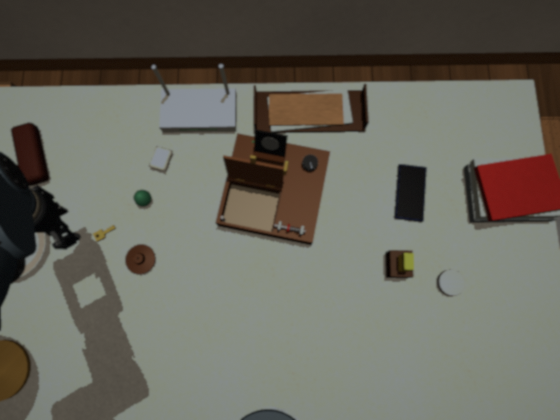

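```bash
python3 - <<'E'
from h import *
s=vision.snapshot("side");t=vision.snapshot("top")
print(proj(s,fr(KY,(0,0,.007))),proj(s,fr(KY,(.044,0,.005))), proj(t,manip.sense()["tcp_pos"]))
mv([(KY[0],KY[1],.06),(KY[0],KY[1],.002)],30.2)
E
```

```text
[236.34477253 139.4499866 ] [245.01626852 144.49326215] [ 70.91655795 224.97105715]
t 20.1 tcp [0.5215 0.4256 0.1586] gap 0.703 F [-0.8  0.9  1. ] q [ 0.52  0.67  1.37 -0.    1.1  -0.01]
off [-0.3, 1.4, 98.6] ang [0.2, 0.0, 0.1]
off [-0.3, 1.2, 156.6] ang [0.2, 0.0, 0.1]
```

```bash
python3 -m crank '[{"grip":0.3,"offset":[0,1,45],"angular":[0,0,0]},{"grip":0.3,"offset":[0,1,90],"angular":[0,0,0]},{"grip":0.3,"offset":[0,1,125],"angular":[0,0,0]},{"grip":0.3,"offset":[0,1,140],"angular":[0,0,0]},{"grip":0.3,"offset":[0,1,140],"angular":[0,0,0]},{"grip":0.3,"offset":[0,1,140],"angular":[0,0,0]}]'
python3 - <<'E'
from h import *
s=vision.snapshot("side");crop(s["pixels"],200,90,280,170,8,"s20.png")
mv([(KY[0],KY[1],.002)],30.2)
E
```

```text
t: 20.7
tcp_pos: [0.5223, 0.4272, 0.0186]
tool_rot: [0.497, 0.867, 0.001, 0.001]
force: [-0.2, 0.0, 1.2]
finger_gap: 0.697
t 20.75 tcp [0.5226 0.4275 0.0193] gap 0.7 F [ 0.2 -0.7 -0.3] q [ 0.52  0.86  1.43 -0.    0.85 -0.01]
off [-1.5, -0.3, 17.3] ang [0.3, 0.0, 0.1]
```

View pics/s20.png

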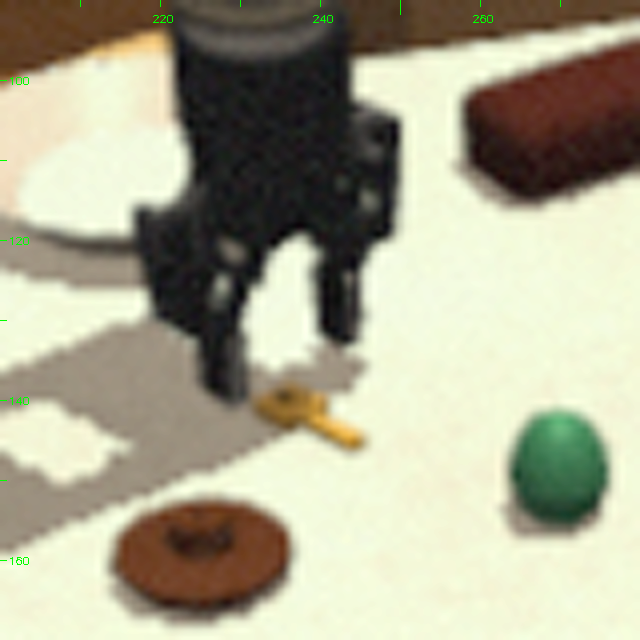

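```bash
python3 -m crank '[{"grip":0.3,"offset":[-1,0,10],"angular":[0,0,0]},{"grip":0.3,"offset":[-1,0,18],"angular":[0,0,0]},{"grip":0.3,"offset":[-1,0,18],"angular":[0,0,0]},{"grip":1,"offset":[-1,0,18],"angular":[0,0,0]},{"grip":1,"offset":[-1,0,18],"angular":[0,0,0]},{"grip":1,"offset":[-1,0,18],"angular":[0,0,0]},{"grip":1,"offset":[-1,0,18],"angular":[0,0,0]},{"grip":1,"offset":[-1,0,18],"angular":[0,0,0]},{"grip":1,"offset":[-1,0,18],"angular":[0,0,0]}]' 35
python3 - <<'E'
from h import *
s=vision.snapshot("side");crop(s["pixels"],200,90,280,170,8,"s21.png")
mv([(KY[0],KY[1],.002)],30.2)
E
```

```text
t: 21.65
tcp_pos: [0.5217, 0.4264, 0.0002]
tool_rot: [0.497, 0.868, 0.001, 0.0]
force: [-1.1, -0.3, 5.1]
finger_gap: 0.264
t 21.7 tcp [5.217e-01 4.264e-01 2.000e-04] gap 0.265 F [-1.1 -0.4  5. ] q [ 0.52  0.88  1.44  0.    0.82 -0.01]
off [-0.9, 1.1, -1.8] ang [0.1, 0.0, 0.2]
```

View pics/s21.png

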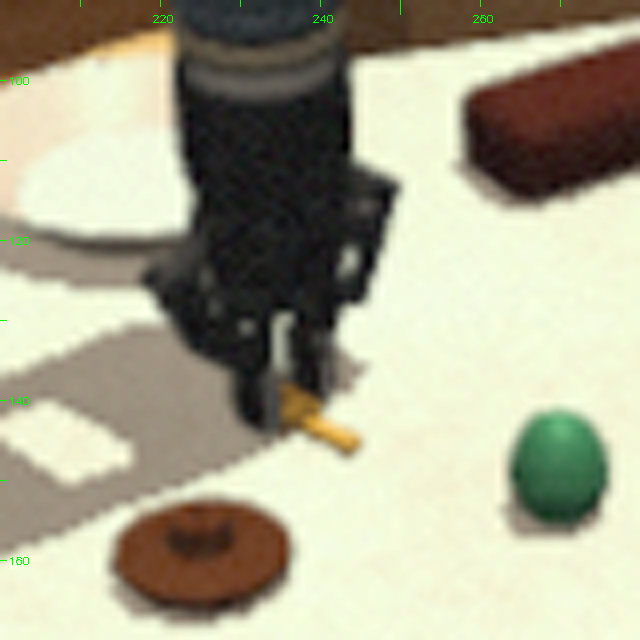

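```bash
python3 -m crank '[{"grip":1,"offset":[0,0,-15],"angular":[0,0,0]},{"grip":1,"offset":[0,0,-40],"angular":[0,0,0]},{"grip":1,"offset":[0,0,-80],"angular":[0,0,0]},{"grip":1,"offset":[0,0,-130],"angular":[0,0,0]},{"grip":1,"offset":[0,0,-170],"angular":[0,0,0]},{"grip":1,"offset":[0,0,-170],"angular":[0,0,0]},{"grip":1,"offset":[0,0,-170],"angular":[0,0,0]}]'
python3 - <<'E'
from h import *
s=vision.snapshot("side");crop(s["pixels"],180,60,280,160,6,"s22.png")
P=fr(ST,(-.073,.05,.17)); print(P)
mv([P],77.35)
E
```

```text
t: 22.4
tcp_pos: [0.5216, 0.4263, 0.1711]
tool_rot: [0.497, 0.868, 0.002, 0.001]
force: [-1.1, 0.2, -0.8]
finger_gap: 0.264
[0.57371183 0.03897836 0.17      ]
t 22.45 tcp [0.5205 0.4256 0.169 ] gap 0.27 F [ 0.7 -0.4  0.1] q [ 0.52  0.66  1.36  0.    1.12 -0.01]
off [-360.5, -149.6, -0.9] ang [-0.0, -0.0, -47.0]
```

View pics/s22.png

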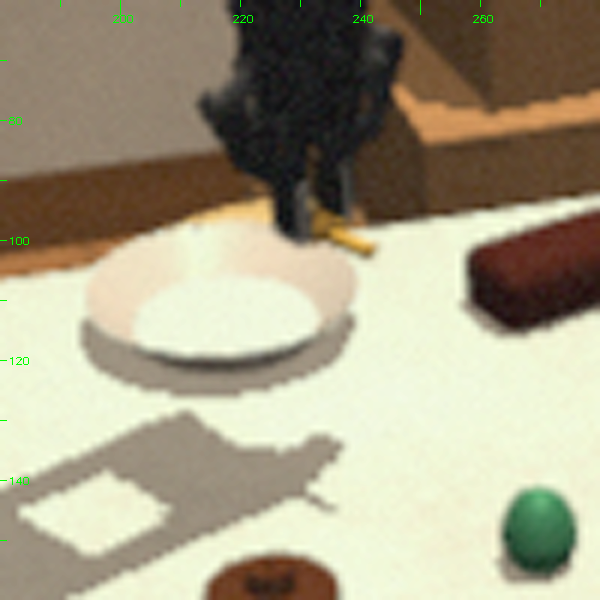

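```bash
python3 -m crank '[{"grip":1,"offset":[-40,-17,0],"angular":[0,0,-4]},{"grip":1,"offset":[-82,-34,0],"angular":[0,0,-10]},{"grip":1,"offset":[-124,-51,0],"angular":[0,0,-16]},{"grip":1,"offset":[-166,-69,0],"angular":[0,0,-22]},{"grip":1,"offset":[-208,-86,0],"angular":[0,0,-28]},{"grip":1,"offset":[-250,-104,0],"angular":[0,0,-34]},{"grip":1,"offset":[-292,-121,0],"angular":[0,0,-40]},{"grip":1,"offset":[-330,-137,0],"angular":[0,0,-45]},{"grip":1,"offset":[-360,-150,0],"angular":[0,0,-47]},{"grip":1,"offset":[-360,-150,0],"angular":[0,0,-47]}]'
python3 -m crank '[{"grip":1,"offset":[0,0,0],"angular":[0,0,0]},{"grip":1,"offset":[0,0,0],"angular":[0,0,0]}]'
python3 - <<'E'
from h import *
s=vision.snapshot("side");crop(s["pixels"],245,110,345,220,6,"s23.png")
mv([fr(ST,(-.073,.05,.06)),fr(ST,(-.073,.05,.0125))],77.35)
E
```

```text
t: 23.45
tcp_pos: [0.5733, 0.0354, 0.1668]
tool_rot: [0.112, 0.994, -0.001, -0.002]
force: [0.6, 0.5, -0.3]
finger_gap: 0.264
t: 23.65
tcp_pos: [0.5725, 0.0404, 0.1676]
tool_rot: [0.11, 0.994, 0.0, -0.002]
force: [0.5, 0.3, -0.2]
finger_gap: 0.265
t 23.7 tcp [0.5727 0.0407 0.1679] gap 0.268 F [ 0.4  0.2 -0.4] q [-0.12  0.54  1.62  0.    0.98 -1.48]
off [-1.6, -1.5, 107.9] ang [0.0, -0.1, 0.1]
off [-1.7, -1.5, 155.4] ang [0.0, -0.1, 0.1]
```

View pics/s23.png

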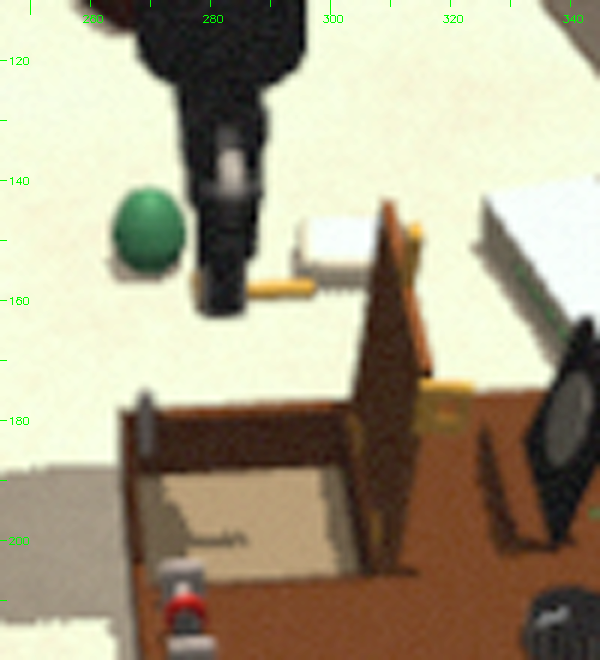

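```bash
python3 -m crank '[{"grip":1,"offset":[-1,-1,30],"angular":[0,0,0]},{"grip":1,"offset":[-1,-1,65],"angular":[0,0,0]},{"grip":1,"offset":[-1,-1,100],"angular":[0,0,0]},{"grip":1,"offset":[-1,-1,125],"angular":[0,0,0]},{"grip":1,"offset":[-1,-1,140],"angular":[0,0,0]},{"grip":1,"offset":[-1,-1,140],"angular":[0,0,0]},{"grip":1,"offset":[-1,-1,140],"angular":[0,0,0]}]'
python3 - <<'E'
from h import *
s=vision.snapshot("side");crop(s["pixels"],245,110,345,220,6,"s24.png")
mv([fr(ST,(-.073,.05,.0125))],77.35)
E
```

```text
t: 24.4
tcp_pos: [0.5749, 0.0389, 0.0292]
tool_rot: [0.109, 0.994, 0.0, 0.0]
force: [-0.1, 0.2, -0.4]
finger_gap: 0.268
t 24.45 tcp [0.5754 0.0386 0.0299] gap 0.266 F [ 0.3  0.4 -0.4] q [-0.13  0.76  1.69  0.    0.69 -1.48]
off [1.8, -0.0, 17.4] ang [0.0, 0.1, 0.1]
```

View pics/s24.png

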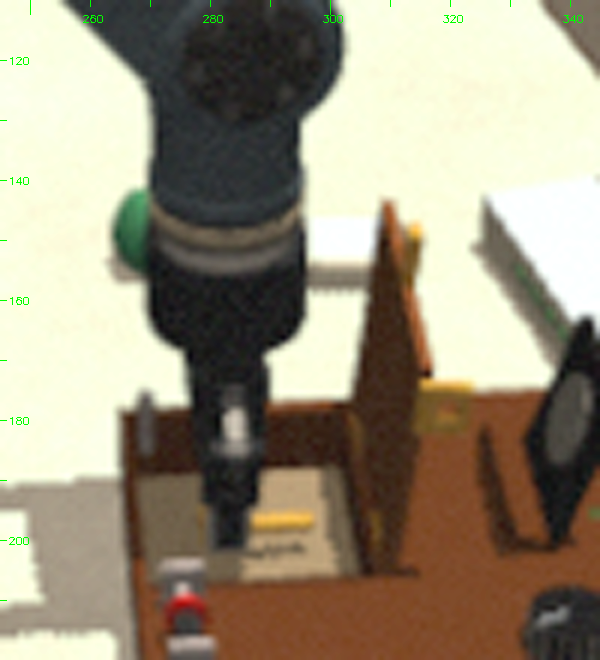

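Clearances are good: the key's blade tip is at (297,197), inside the compartment. I'll lower it to the floor, watching the force.

```bash
python3 -m crank '[{"grip":1,"offset":[1,0,8],"angular":[0,0,0]},{"grip":1,"offset":[1,0,13],"angular":[0,0,0]},{"grip":1,"offset":[1,0,15.5],"angular":[0,0,0]},{"grip":1,"offset":[1,0,15.5],"angular":[0,0,0]},{"grip":1,"offset":[1,0,15.5],"angular":[0,0,0]}]'
```

```text
t: 24.95
tcp_pos: [0.5735, 0.0384, 0.0133]
tool_rot: [0.11, 0.994, -0.0, 0.0]
force: [0.1, 0.1, 0.6]
finger_gap: 0.263
```

```bash
python3 -m crank '[{"grip":1,"offset":[0,0,0.7],"angular":[0,0,0]},{"grip":1,"offset":[0,0,1.4],"angular":[0,0,0]},{"grip":1,"offset":[0,0,1.4],"angular":[0,0,0]}]'
```

```text
t: 25.25
tcp_pos: [0.5737, 0.0384, 0.0123]
tool_rot: [0.11, 0.994, -0.0, 0.0]
force: [-0.6, -0.6, 3.5]
finger_gap: 0.269
```

Contact with the floor (3.5 N upward). I'll release slowly, then lift away.

```bash
python3 -m crank '[{"grip":0.68,"offset":[0,0,0],"angular":[0,0,0]},{"grip":0.6,"offset":[0,0,0],"angular":[0,0,0]},{"grip":0.5,"offset":[0,0,0],"angular":[0,0,0]},{"grip":0.5,"offset":[0,0,0],"angular":[0,0,0]},{"grip":0.5,"offset":[0,0,-5],"angular":[0,0,0]},{"grip":0.5,"offset":[0,0,-25],"angular":[0,0,0]},{"grip":0.5,"offset":[0,0,-60],"angular":[0,0,0]},{"grip":0.5,"offset":[0,0,-105],"angular":[0,0,0]},{"grip":0.5,"offset":[0,0,-150],"angular":[0,0,0]},{"grip":0.5,"offset":[0,0,-190],"angular":[0,0,0]}]'
python3 -m crank '[{"grip":0.5,"offset":[70,120,0],"angular":[0,0,0]},{"grip":0.5,"offset":[70,120,0],"angular":[0,0,0]},{"grip":0.5,"offset":[70,120,0],"angular":[0,0,0]},{"grip":0.5,"offset":[70,120,0],"angular":[0,0,0]},{"grip":0.5,"offset":[70,120,0],"angular":[0,0,0]}]'
python3 - <<'E'
from h import *
s=vision.snapshot("side");crop(s["pixels"],240,130,370,330,4,"s25.png")
t=vision.snapshot("top");cv2.imwrite("pics/t25.png",t["pixels"][:,:,::-1]);crop(t["pixels"],205,125,340,250,5,"t25c.png")
E
```

```text
t: 26.25
tcp_pos: [0.5735, 0.0385, 0.2045]
tool_rot: [0.11, 0.994, -0.0, 0.001]
force: [1.7, 0.1, -0.6]
finger_gap: 0.5
t: 26.75
tcp_pos: [0.531, 0.1716, 0.2022]
tool_rot: [0.109, 0.994, -0.0, 0.0]
force: [0.4, 0.3, -0.1]
finger_gap: 0.502
```

View pics/s25.png

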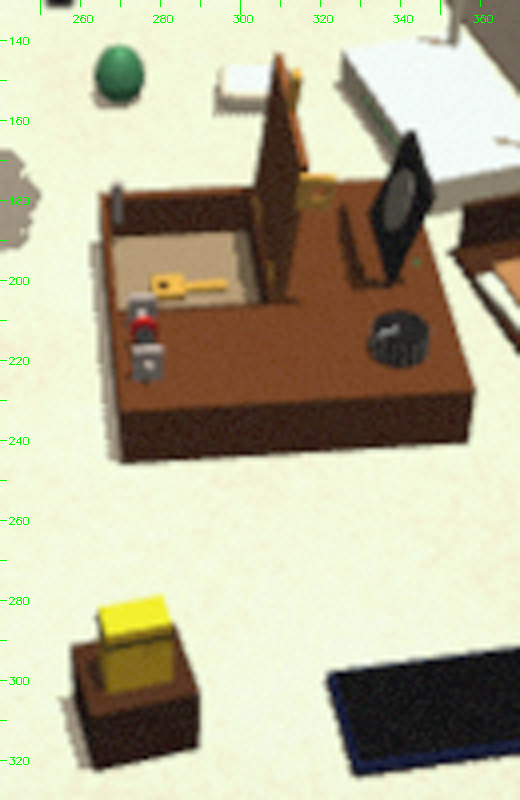

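View pics/t25.png

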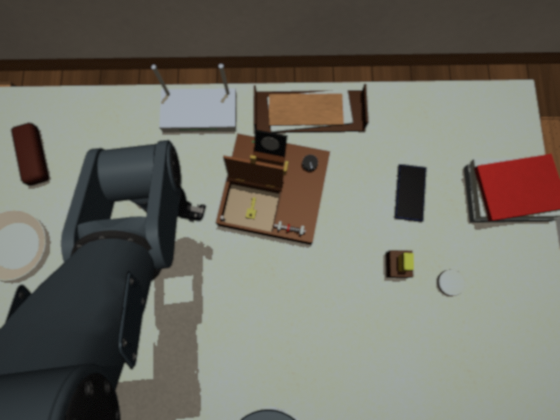

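View pics/t25c.png

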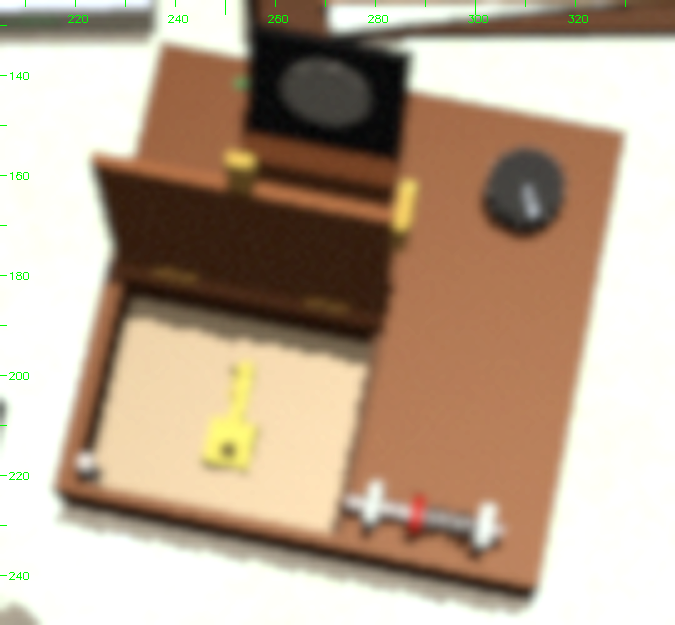

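The key lies flat in the compartment (top view bow (251,213)). The flap leans back, the collar is at rest at (288,227) and the fork is upright. One last comparison with the first picture before handing in.

```bash
python3 - <<'E'
from h import *
import pickle
s0=pickle.load(open("s0.pkl","rb"))[0]["pixels"].astype(int); s=vision.snapshot("side")["pixels"].astype(int)
for n,(a,b,c,d) in dict(egg=(258,138,282,160),incense=(210,148,240,168),case=(290,143,304,160),phone=(318,288,392,324),tin=(252,342,290,376),fork=(255,272,295,325)).items():
    D=np.abs(s-s0)[b:d,a:c].max(2); print(n,(D>60).sum(),D.size)
st=manip.sense();print(st["t"],st["force"],st["qd"].round(3))
E
```

```text
egg 0 528
incense 3 600
case 0 238
phone 0 2664
tin 0 1292
fork 5 2120
26.9 [-0.24095625 -0.40596391 -0.86957283] [-0.008  0.001  0.002  0.004  0.004  0.004]
```

```bash
python3 -c "
from station import manip
print(manip.sign_off())"
```

```text
the job is handed in; nothing more can be done
None
```

The task is finished and handed in at about 27 s of the 72 s allowed; the sign-off reports no verdict.

- **Fork and spring bar:** I took the fork from its dock, straddled the bar and pushed the collar with about 5.5 N. The flap popped to about 0.22 rad. I then stood the fork back in its dock with the gripper open.
- **Flap and key:** I swung the flap open by its lip to about 1.68 rad, estimated from the side picture. The key was lowered until it touched the compartment floor (3.5 N) before I let go.

The last pictures show:
- **Key:** it lies flat on the compartment floor.
- **Flap:** it stays leaning back past upright.
- **Collar:** it is back at rest.
- **Fork:** it stands upright in the dock.
- **Bystanders:** the egg, incense holder, earbud case, phone and tin are unchanged from the first side picture.

No check failed. The one small disagreement was that the held fork showed about 1 pixel (2 mm) lower in the side view than calculated. I handled that by lining the fork up against the bar in the picture. In the final top view the arm hid the incense holder, so it was checked only from the side.

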